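# Take the porcelain egg out of its display case with the tongs

## Task

A customer at the flea-market stall wants to see the white porcelain egg: flip the cam lever on the display case all the way over and down so that the clear cover is free, then slide the cover fully open. Then pick up the tongs, close their jaws on the egg and lift it about 10 cm up out of its cup, and finish while still holding it up in the tongs. Never touch the egg with the gripper itself, and do not disturb the two bells, the shaker or the wooden hand stamp.

Things in the scene. Friction and masses are not known exactly. Their poses are not given: they have to be found in the camera images.
- case: Display case, fixed: wooden plinth 20 mm high, x -90 to 60, y -150 to 165 mm. Origin on the table; at yaw 0 case x points away from the robot, y to its left. A 10 mm end panel stands at y -145 (x -50 to 50, top at 120 mm). A steel egg cup (40 mm across, rim 52 mm above the table) is fixed at x 0, y -75. With the cover open, tongs lying along case x can come down on the egg.
- cover (a joint): Travel of the cover along +y of the case, m: 0 closed over the egg, 0.15 fully open (stop). A clear box with wooden edges, 90 (x) by 126 (y) mm, top 116 mm above the table, open below and at its -y end; closed it spans case y -135 to -9 mm. Friction 1.5 N plus 4 N s/m once the lever is free; until then blocked after about 11 mm.
- cover_knob (a point): Centre of the upright brass knob in the middle of the cover's top: 24 mm diameter, 24 mm tall, centre 134 mm above the table. It can be pinched, or pushed from the side.
- lever (a joint): Angle of the cam lever, rad. It turns about an axis along case y at case x -62 mm, 36 mm above the table. 0 locked: T-handle upright, nose in front of the cover. It flips over towards -x of the case, down to its stop at 1.55 (handle level, pointing along -x of the case, cover free). Stays where it is left; takes about 1.2 N at its bar. Starts at 0 to 0.15.
- lever_bar (a point): Middle of the free part of the lever's black cross bar: 12 mm diameter, 52 mm long, along case y, 70 mm from the axis: at angle q it is 36 + 70 cos q mm above the table and 70 sin q mm from the axis towards -x of the case. It lies at case y 40, clear of the closed cover (which ends at -9): a finger can push it from its +x side, then from above.
- lever_pivot (a point): On the lever's axis, at the same case y as lever_bar, 36 mm above the table.
- egg_center (a point): Centre of the white porcelain egg, 40 mm across, 52 mm tall, 50 to 100 g, standing loose in the egg cup, centre about 69 mm above the table. To be gripped at this height; the cup's rim is 17 mm below.
- tongs_grip (a point): Where to grip the steel tongs: midway between the two arms, half-way up; x points to the jaws, y across. They lie flat, arms on edge from 16 to 40 mm above the table, on a rest of two cross bars 60 mm before and behind this point, with room for fingers between. The arms' flat outer faces (80 mm long) are 53 mm apart when sprung open, 36 mm when the jaws hold the egg. Mass 115 g.
- tongs_jaws (a point): Midway between the two rubber-lipped jaws, 100 mm ahead of tongs_grip, same height. Jaws 16 mm high, 34 mm long, shallow V in plan; inside gap 78 mm (70 at the front lips) when free, 62 (53) mm when the arms are squeezed to 45 mm (enough to carry the tongs, 4 N), 92 mm wide outside when free. Squeezing the arms takes 2.6 N at first, 6 N at the egg's width; about half of any further grip reaches the egg.
- bell_big: Bystander: brass hand bell, 48 mm across, 70 mm tall; origin under its middle. Leave it alone.
- bell_small: Bystander: smaller brass bell, 38 mm across, 56 mm tall; origin under its middle. Leave it alone.
- shaker: Bystander: silvery salt shaker, 38 mm across, 73 mm tall; origin under its middle. Leave it alone.
- stamp: Bystander: wooden hand stamp, 44 mm across, 75 mm tall; origin under its middle. Leave it alone.

How it is judged:
On the way, in this order (a step that is already met when the one before it is completed fails the run):
1. the cam lever is flipped over to free the cover (value of joint lever above 1.3 rad), for 0.2 s.
2. the cover is slid open (value of joint cover above 0.13 m), for 0.2 s.
3. the tongs are lifted in the gripper (height (world z) of tongs_grip above 0.045 m and contact force between the fingers and tongs above 1 N), for 0.2 s.
4. the egg is lifted in the tongs (height (world z) of egg_center above 0.135 m and contact force between tongs and egg above 0.5 N and contact force between the fingers and tongs above 1 N and distance between egg_center and tongs_jaws below 0.025 m), for 0.2 s.
At the end, for the whole second after the job is handed in: Egg centre over 135 mm above the table (6.5 cm above its start), within 25 mm of the jaws' middle, below 50 mm/s, pressed by the tongs (over 0.5 N), tongs held by the gripper (over 1 N), tongs and egg touching nothing of the case; lever beyond 1.3 rad, cover beyond 0.13 m (all of step 4 and value of joint lever above 1.3 rad and value of joint cover above 0.13 m and contact force between each of egg, tongs and case below 0.1 N and contact force between the fingers and egg below 0.1 N and linear speed of egg below 0.05 m/s); the arm keeps its last pose, push and grip.
It fails at once if the gripper or arm itself touches the egg (contact force between any of the fingers, the arm and egg above 0.3 N).
It fails at once if a bell, the shaker or the stamp is displaced by more than 3 cm (distance of any of bell_big, bell_small, shaker, stamp from where it was at the start of the episode above 0.03 m).
It also fails if it takes over 72 s, if anything falls off the work surface, if the arm or the gripper's body presses on something with over 40 N, if the wrist force passes 120 N, or if a joint passes its speed limit or range.

## Robot

A 7-joint arm with a two-finger parallel gripper is mounted at the origin on the work surface. World frame = base frame: x ahead of the robot, y to its left, z up, the work surface at z = 0. Lengths are in m, angles in rad, forces in N, time in s.
With the tool pointing down it reaches from about 0.4 to 0.875 m from the base axis. Payload 19.3 kg.
Tool frame: the origin (TCP) lies midway between the tips of the shut fingers; the grasp point (between the pads) lies manip.pinch_z behind it (manip.pinch_z is the distance from the TCP to the grasp point, in m); y points along the fingers, z is the direction in which the jaws open and shut, and the axes are right-handed (so a half turn about y gives the same grasp; the last joint's range is limited). The gripper opens to 85 mm and grips with 20 to 120 N. Pads are 22 mm wide; open, the fingers measure 114 mm over their backs; the gripper's body (76 mm by 85 mm) begins 54 mm behind the grasp point. The pads swing forward as they close: fully open they stand 13 mm farther back than shut.
Start: joints at [-1.19, 0.521, -0.036, 1.599, 0.021, 1.021, -0.113], TCP at [0.272, 0.563, 0.231] pointing down, gripper open.
Joint ranges: [-2.91, 2.91], [-0.3, 2.13], [-1.5, 1.42], [0.17, 2.43], [-1.26, 4.41], [0.16, 1.93], [-2.52, 2.52]. Speed limits (rad/s): [1.89, 1.89, 2.39, 2.39, 3.01, 3.01, 3.01].

## Interface

Orientations are given as [roll, pitch, yaw] about the fixed x, y, z axes, in that order (R = Rz(yaw) Ry(pitch) Rx(roll)).
In Python, from bench import manip gives the robot as it stands.
- The arm moves only by the tool arm_command, never from a script. Its argument "motion" is a list that holds one entry, the list of rows, each a list of 5 numbers: the closure, from -1 (fully open) to 1 (shut), then the shift along the tool's x, y, z each as a share of 500 mm, from -1 to 1, then the turn about the tool's y as a share of 120 degrees, from -1 to 1. A call has 1 to 20 rows; each row shifts and turns the pose as measured when the row begins, along the tool's axes as they then stand; what a row does not reach is not made up. A row lasts 1/10 s, in which the tool goes at most 50 mm and 8.59 degrees, less where a joint would pass 70% of its speed; a pose out of reach is approached as far as the arm can. A call with a number of a shift or a turn outside -1 to 1 is refused whole. A call with a gripper value outside its range is refused whole. The fingers move at their own pace and stop on an object; the grip force is fixed at half the most. Time passes only in rows, so rows that do not move let the fingers close. It gives the time, the measured TCP pose, the force and the opening at its end, in the units of the state.
- manip.state(): the state, without advancing time (a new reading comes with each control period).
- manip.read_camera(name): name is "side" or "top" or "wrist"; returns (picture, depth): 384x512x3 uint8, red, green, blue; 384x512 float32, m along the optical axis (not along the pixel's ray), 0 where there is no reading.
- manip.camera_params(name): a dict with "K" (3x3 intrinsics, pixels), "eye" and "orientation" of the camera in the world. Camera axes: x right, y down, z forward; pixel columns grow to the right and rows downward; lengths in m; the calibration is good to about 2 mm. A picture is of the moment at which its call begins: read the wrist's pose just before it. camera_params takes no time and is no camera call; for the wrist camera it gives the pose at the moment of the call.
- manip.sign_off(): hands the job in, once; it reports no verdict.
The state is a dict: "t": time; "joints": joint angles; "qvel": joint speeds; "joint_torque": joint torques, N m; "position": TCP position; "tcp_rot": TCP orientation; "contact_force": force on the tool from outside, world axes, zero at the start; "moment": the same for the moment, N m; "grip_width": opening from 0.0 (shut) to 1.0 (fully open).
Only numpy, scipy, OpenCV 4.12 (cv2) and the standard library are available. Lean on these libraries where they do the work, as an engineer would, in place of code of your own. Each camera call takes 0.05 s, during which the arm holds its last target.

## Working session

There is one attempt and no reset: what is moved stays moved. The work goes in short steps, Python scripts to look and compute and a tool call to move; the robot and the scene stay as the last step left them, time stands still between calls to the robot, and variables do not carry over. Pictures are saved under pics/ and viewed, and the job is handed in when it is done.

Besides the shell and the picture viewer there is one more tool, called after "Emit:" in YAML: its name, and indented under it one key for each argument. arm_command: Moves the arm, as the interface text tells. Its arguments: {"type":"object","properties":{"motion":{"type":"array"}},"required":["motion"]}

```bash
ls; mkdir -p pics; python3 - <<'E'
from bench import manip
import cv2,numpy as np
print(manip.state()); print(manip.pinch_z)
for n in ["side","top","wrist"]:
    print(n,manip.camera_params(n))
    p,d=manip.read_camera(n)
    cv2.imwrite(f"pics/{n}0.png",p[:,:,::-1]); np.save(f"pics/{n}0_d.npy",d)
E
```

```text
pics
{'t': 0.0, 'joints': array([-1.19016686,  0.52197829, -0.03630962,  1.59999402,  0.02117097,
        1.02110274, -0.11279576]), 'qvel': array([-1.74098025e-04, -2.25009905e-05,  1.65000796e-03,  1.35501056e-04,
       -2.50873541e-03, -2.91773107e-04, -1.59952634e-03]), 'joint_torque': array([-5.88770363e-04, -9.27122068e+01,  1.98020540e+00, -3.69928980e+01,
        1.79932552e-02,  8.41161353e-03,  5.10856125e-05]), 'position': array([0.27221079, 0.56223853, 0.23075319]), 'tcp_rot': array([-1.57189309e+00, -6.26471531e-05, -4.50866022e-01]), 'contact_force': array([-0.43254279,  0.32007914, -0.22247848]), 'moment': array([-0.03243402, -0.05727255,  0.04566092]), 'grip_width': 0.9957848940141804}
0.0187
side {'K': array([[348.90025624,   0.        , 262.13688158],
       [  0.        , 348.90025624, 192.32106771],
       [  0.        ,   0.        ,   1.        ]]), 'eye': array([ 0.1434495 , -0.52607045,  0.72335731]), 'orientation': array([-2.30478599,  0.01136036, -0.6629842 ])}
top {'K': array([[399.80644745,   0.        , 259.98466859],
       [  0.        , 399.80644745, 189.4921789 ],
       [  0.        ,   0.        ,   1.        ]]), 'eye': array([0.38075101, 0.02927655, 1.03624236]), 'orientation': array([-2.94389744,  0.01232256, -1.58977018])}
wrist {'K': array([[282.52917306,   0.        , 254.7298593 ],
       [  0.        , 282.52917306, 192.2082346 ],
       [  0.        ,   0.        ,   1.        ]]), 'eye': array([0.19731644, 0.59861687, 0.37370844]), 'orientation': array([2.80763777e+00, 8.28701688e-04, 1.11920685e+00])}
```

View pics/top0.png

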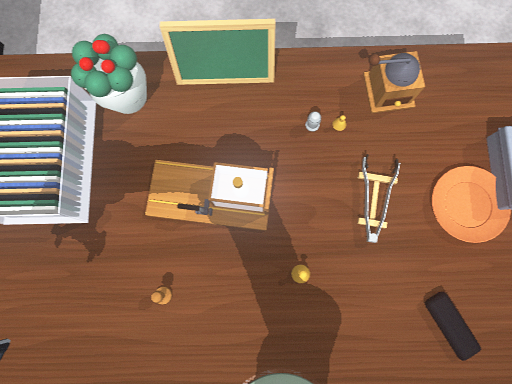

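View pics/side0.png

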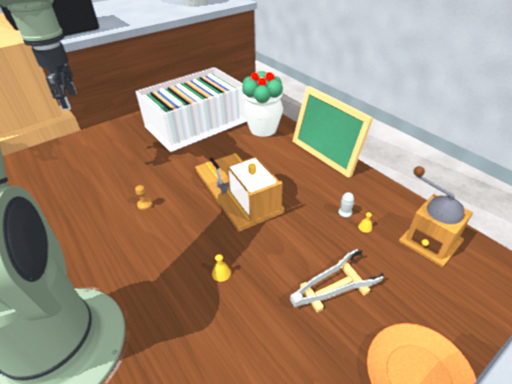

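View pics/wrist0.png

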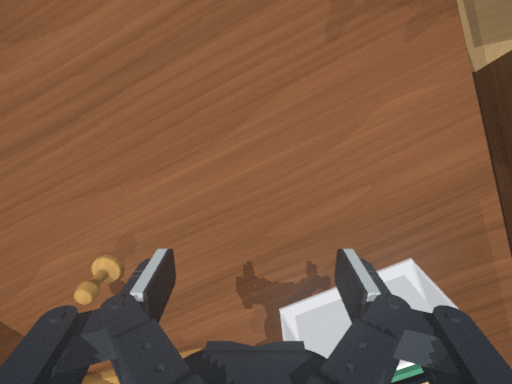

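```bash
cat > h.py <<'E'
import numpy as np,cv2
from scipy.spatial.transform import Rotation as Ro
def cam(c):
    return c["K"],np.array(c["eye"]),Ro.from_euler("xyz",c["orientation"]).as_matrix()
def ray(c,u,v):
    K,e,R=cam(c); d=np.stack([(np.asarray(u,float)-K[0,2])/K[0,0],(np.asarray(v,float)-K[1,2])/K[1,1],np.ones(np.shape(u))],-1)
    return e,d@R.T
def plane(c,u,v,z):
    e,d=ray(c,u,v); return e+d*((z-e[2])/d[...,2])[...,None]
def cloud(c,D):
    v,u=np.mgrid[:D.shape[0],:D.shape[1]]
    e,d=ray(c,u,v); return e+d*D[...,None]
def proj(c,P):
    K,e,R=cam(c); p=(np.asarray(P,float)-e)@R; return (p[...,:2]/p[...,2:])@np.diag([K[0,0],K[1,1]])+K[:2,2]
def two(c1,uv1,c2,uv2):
    e1,d1=ray(c1,*uv1); e2,d2=ray(c2,*uv2)
    s=np.linalg.lstsq(np.stack([d1,-d2],1),e2-e1,rcond=None)[0]
    a=e1+d1*s[0];b=e2+d2*s[1]; return (a+b)/2,np.linalg.norm(a-b)
E
python3 - <<'E'
import cv2
p=cv2.imread("pics/top0.png"); 
cv2.imwrite("pics/c1.png",cv2.resize(p[145:240,140:285],None,fx=5,fy=5,interpolation=cv2.INTER_CUBIC))
cv2.imwrite("pics/c2.png",cv2.resize(p[95:255,300:420],None,fx=4,fy=3.7,interpolation=cv2.INTER_CUBIC))
p=cv2.imread("pics/side0.png"); 
cv2.imwrite("pics/c3.png",cv2.resize(p[145:235,185:300],None,fx=6,fy=6,interpolation=cv2.INTER_CUBIC))
E
```

```text
(no output)
```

View pics/c1.png

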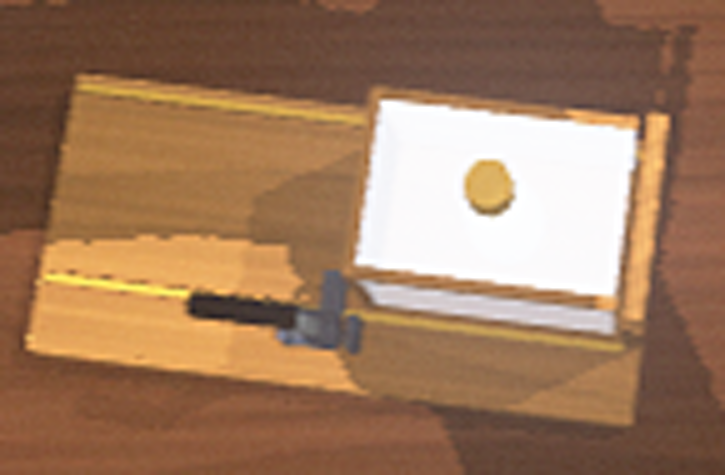

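View pics/c2.png

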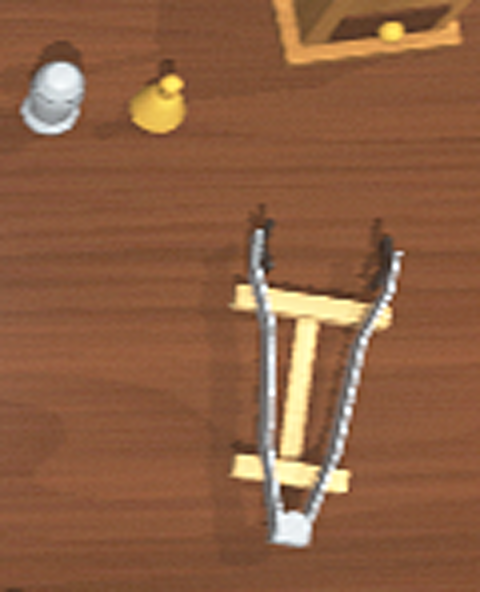

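View pics/c3.png

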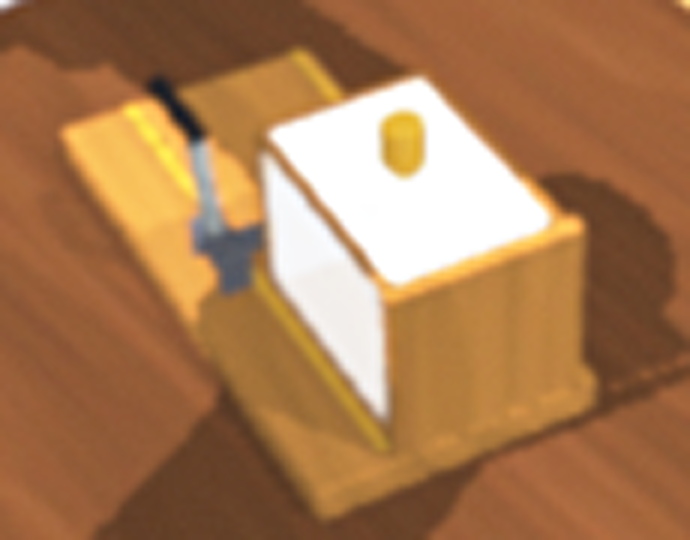

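```bash
python3 - <<'E'
from bench import manip
from h import *
np.set_printoptions(precision=4,suppress=True)
c=manip.camera_params("top"); cs=manip.camera_params("side")
D=np.load("pics/top0_d.npy");Ds=np.load("pics/side0_d.npy")
P=cloud(c,D); Q=cloud(cs,Ds)
print("table z", np.median(P[300:340,180:260,2]), np.median(Q[300:350,200:260,2]))
# case corners
f=lambda x,y:(140+(x+.5)/5-.5,145+(y+.5)/5-.5)
TL=plane(c,*f(78,75),.02);BL=plane(c,*f(28,350),.02);BR=plane(c,*f(635,425),.02)
print("corners",TL,BL,BR,np.linalg.norm(TL-BL),np.linalg.norm(BL-BR))
y=(BL-BR)[:2]; print("yaw from long edge",np.arctan2(-y[0],y[1]), "short",np.arctan2(*(TL-BL)[:2][::-1]))
for name,A in (("top",P),("side",Q)):
    z=A[...,2]; box=(A[...,0]>.28)&(A[...,0]<.55)&(A[...,1]>-.07)&(A[...,1]<.33)
    m=box&(z>.014)&(z<.026); pts=A[m][:,:2].astype(np.float32)
    # cleanup: largest component
    n,l,s,_=cv2.connectedComponentsWithStats(m.astype(np.uint8)); k=1+s[1:,4].argmax()
    pts=A[l==k][:,:2].astype(np.float32)
    m2=box&(z>.105)&(z<.13); 
    print(name,"plinth",cv2.minAreaRect(pts*1000),len(pts))
    pt=A[m2][:,:2].astype(np.float32); print(" covertop",cv2.minAreaRect(pt*1000),np.median(z[m2]))
    m3=box&(z>.138)&(z<.155); print(" knob",m3.sum(),A[m3].mean(0) if m3.any() else None)
E
```

```text
table z 0.0011491867276451906 -0.0003451014771903016
corners [0.671  0.3131 0.02  ] [0.5251 0.3341 0.02  ] [0.4803 0.0231 0.02  ] 0.14738826729687576 0.31418782811673074
yaw from long edge -0.14313580666044043 short -0.14294412255396466
top plinth ((515.762939453125, 175.50546264648438), (308.5115051269531, 67.47688293457031), 89.8198471069336) 1695
 covertop ((535.4229125976562, 124.68983459472656), (216.4091339111328, 30.610380172729492), 89.5084457397461) 0.11702584400082056
 knob 0 None
side plinth ((514.4344482421875, 170.6503143310547), (317.4823303222656, 70.22547149658203), 89.96013641357422) 991
 covertop ((535.2304077148438, 121.16272735595703), (217.18531799316406, 31.368680953979492), 89.32646942138672) 0.11507582325764754
 knob 0 None
```

```bash
python3 - <<'E'
from bench import manip
from h import *
np.set_printoptions(precision=4,suppress=True)
c=manip.camera_params("top"); cs=manip.camera_params("side")
D=np.load("pics/top0_d.npy");Ds=np.load("pics/side0_d.npy")
P=cloud(c,D); Q=cloud(cs,Ds)
it=cv2.imread("pics/top0.png");isd=cv2.imread("pics/side0.png")
for name,A in (("top",P),("side",Q)):
    z=A[...,2]; box=(A[...,0]>.42)&(A[...,0]<.75)&(A[...,1]>-.05)&(A[...,1]<.37)
    m=box&(z>.012)&(z<.03)
    n,l,s,_=cv2.connectedComponentsWithStats(m.astype(np.uint8)); k=1+s[1:,4].argmax()
    pts=A[l==k][:,:2].astype(np.float32)
    r=cv2.minAreaRect(pts*1000); print(name,"plinth",r,len(pts))
    m2=box&(z>.108)&(z<.124); print(" covertop",cv2.minAreaRect(A[m2][:,:2].astype(np.float32)*1000),np.median(z[m2]))
    m3=box&(z>.138)&(z<.155); print(" knob",m3.sum(),A[m3].mean(0) if m3.any() else None)
th=-.143
R=np.array([[np.cos(th),-np.sin(th)],[np.sin(th),np.cos(th)]])
TL=np.array([.671,.3131]);BL=np.array([.5251,.3341]);BR=np.array([.4803,.0231])
for w,l in ((TL,(.06,.165)),(BL,(-.09,.165)),(BR,(-.09,-.15))): print("origin",w-R@np.array(l))
# knob two views
def blob(img,lo,hi,roi):
    h=cv2.cvtColor(img,cv2.COLOR_BGR2HSV);m=cv2.inRange(h,lo,hi);k=np.zeros_like(m);x0,y0,x1,y1=roi;k[y0:y1,x0:x1]=m[y0:y1,x0:x1]
    ys,xs=np.nonzero(k);return xs.mean(),ys.mean(),len(xs),xs.min(),xs.max(),ys.min(),ys.max()
kt=blob(it,(15,90,60),(35,255,255),(220,170,258,196));ks=blob(isd,(15,90,60),(35,255,255),(246,160,260,176))
print(kt,ks); print("knob",two(c,kt[:2],cs,ks[:2]), plane(c,*kt[:2],.141))
bt=blob(it,(0,0,0),(180,255,45),(172,198,202,216));bs=blob(isd,(0,0,0),(180,255,45),(205,150,222,172))
print(bt,bs)
# tongs/jaw area, handle
E
```

```text
top plinth ((576.1282958984375, 171.06393432617188), (314.8795471191406, 150.4814910888672), 81.5096664428711) 4313
 covertop ((572.1141967773438, 119.74720764160156), (214.1095733642578, 119.38491821289062), 82.71472930908203) 0.11711624566652679
 knob 85 [0.5788 0.0897 0.1466]
side plinth ((575.04443359375, 166.7275848388672), (316.17706298828125, 150.11521911621094), 81.7760238647461) 1263
 covertop ((576.9308471679688, 115.57103729248047), (222.01292419433594, 114.3753662109375), 87.56170654296875) 0.11536375342778277
 knob 54 [0.5773 0.0846 0.144 ]
origin [0.5881 0.1583]
origin [0.5907 0.158 ]
origin [0.5908 0.1587]
(np.float64(237.21428571428572), np.float64(182.0), 84, np.int64(233), np.int64(242), np.int64(177), np.int64(187)) (np.float64(251.90769230769232), np.float64(168.58461538461538), 65, np.int64(249), np.int64(255), np.int64(164), np.int64(174))
knob (array([0.5807, 0.0897, 0.131 ]), np.float64(0.000931905711803769)) [0.5789 0.0888 0.141 ]<stdin>:23: RuntimeWarning: Mean of empty slice.
  ret = ret.dtype.type(ret / rcount)
Traceback (most recent call last):
ValueError: zero-size array to reduction operation minimum which has no identity
```

```bash
cat >> h.py <<'E'
O=np.array([.590,.159]);TH=-.144
def case(x,y): 
    return O+np.array([[np.cos(TH),-np.sin(TH)],[np.sin(TH),np.cos(TH)]])@np.array([x,y])
def delta(st,target,yaw=None):
    R=Ro.from_euler("xyz",st["tcp_rot"]).as_matrix()
    d=(np.array(target)-st["position"])@R
    print("shift mm",np.round(d*1000,1),"shares",np.round(d/.5,4), "turn share", None if yaw is None else round(-np.degrees(yaw-st["tcp_rot"][2])/120,4))
E
python3 - <<'E'
from bench import manip
from h import *
np.set_printoptions(precision=4,suppress=True)
c=manip.camera_params("top"); cs=manip.camera_params("side")
P=cloud(c,np.load("pics/top0_d.npy")); Q=cloud(cs,np.load("pics/side0_d.npy"))
for n,A in (("top",P),("side",Q)):
    z=A[...,2]; box=(A[...,0]>.35)&(A[...,0]<.66)&(A[...,1]>-.36)&(A[...,1]<-.2)&(z>.027)&(z<.06)
    pts=A[box]; print(n,box.sum())
    for x0 in np.arange(.38,.66,.02):
        s=pts[(pts[:,0]>=x0)&(pts[:,0]<x0+.02)]
        if len(s): print("  x%.2f"%x0,"y",np.round(np.sort(s[:,1])[[0,len(s)//4,len(s)//2,3*len(s)//4,-1]],3),"z",s[:,2].max().round(3), len(s))
    # lever
    box=(abs(A[...,0]-.53)<.06)&(A[...,1]>.15)&(A[...,1]<.25)&(z>.085)&(z<.14); print(" leverbar",box.sum(),A[box].mean(0) if box.any() else 0,A[box].min(0),A[box].max(0))
for nm,u,v,r in (("bigbell",301,274,12),("stamp",162,296,12),("shaker",313,121,12),("bellsm",340,124,10)):
    s=P[v-r:v+r,u-r:u+r].reshape(-1,3); s=s[s[:,2]>.02]; print(nm,s.mean(0),s.max(0))
for v,u in ((105,310),(100,80),):pass
print("organizer",P[80:220,20:90].reshape(-1,3)[:,2].max(), "bar exp",case(-.062,.04),"egg",case(0,-.075))
E
```

```text
top 509
  x0.44 y [-0.249 -0.242 -0.236 -0.231 -0.227] z 0.045 67
  x0.46 y [-0.258 -0.252 -0.236 -0.229 -0.227] z 0.044 48
  x0.48 y [-0.267 -0.262 -0.231 -0.228 -0.226] z 0.045 42
  x0.50 y [-0.274 -0.27  -0.229 -0.226 -0.226] z 0.044 44
  x0.52 y [-0.281 -0.276 -0.23  -0.228 -0.226] z 0.044 44
  x0.54 y [-0.285 -0.282 -0.279 -0.23  -0.228] z 0.044 40
  x0.56 y [-0.292 -0.288 -0.285 -0.232 -0.231] z 0.043 36
  x0.58 y [-0.303 -0.295 -0.235 -0.233 -0.232] z 0.045 37
  x0.60 y [-0.313 -0.308 -0.233 -0.231 -0.23 ] z 0.043 35
  x0.62 y [-0.319 -0.313 -0.304 -0.229 -0.227] z 0.045 66
  x0.64 y [-0.321 -0.313 -0.236 -0.232 -0.229] z 0.04 50
 leverbar 177 [0.5387 0.1891 0.1119] [0.5206 0.1514 0.0852] [0.5883 0.233  0.1219]
side 705
  x0.44 y [-0.254 -0.248 -0.243 -0.236 -0.229] z 0.044 98
  x0.46 y [-0.262 -0.258 -0.253 -0.233 -0.23 ] z 0.041 68
  x0.48 y [-0.271 -0.267 -0.263 -0.232 -0.23 ] z 0.041 60
  x0.50 y [-0.278 -0.275 -0.272 -0.231 -0.228] z 0.041 59
  x0.52 y [-0.284 -0.28  -0.277 -0.233 -0.228] z 0.041 60
  x0.54 y [-0.289 -0.286 -0.283 -0.235 -0.231] z 0.041 56
  x0.56 y [-0.296 -0.291 -0.289 -0.237 -0.233] z 0.041 57
  x0.58 y [-0.308 -0.302 -0.297 -0.238 -0.236] z 0.041 65
  x0.60 y [-0.317 -0.313 -0.309 -0.236 -0.233] z 0.042 55
  x0.62 y [-0.322 -0.318 -0.31  -0.235 -0.231] z 0.04 74
  x0.64 y [-0.324 -0.318 -0.241 -0.237 -0.232] z 0.038 53
 leverbar 101 [0.5347 0.1833 0.1059] [0.5203 0.1501 0.0854] [0.5898 0.2298 0.1179]
bigbell [ 0.3696 -0.0566  0.0453] [0.3855 0.0293 1.0362]
stamp [0.3248 0.2807 0.0791] [0.3808 0.2982 1.0362]
shaker [ 0.7588 -0.1033  0.0586] [ 0.7785 -0.0882  0.0751]
bellsm [ 0.7493 -0.1705  0.0689] [0.778  0.0293 1.0362]
organizer 1.0362423639420637 bar exp [0.5344 0.2075] egg [0.5792 0.0848]
```

```bash
python3 - <<'E'
from bench import manip
from h import *
np.set_printoptions(precision=4,suppress=True)
c=manip.camera_params("top"); cs=manip.camera_params("side")
it=cv2.imread("pics/top0.png");isd=cv2.imread("pics/side0.png")
for n,cc,im,roi in (("top",c,it,(350,150,410,250)),("side",cs,isd,(280,245,390,315))):
    x0,y0,x1,y1=roi
    h=cv2.cvtColor(im,cv2.COLOR_BGR2HSV); m=cv2.inRange(h,(15,60,150),(35,200,255))
    k=np.zeros_like(m);k[y0:y1,x0:x1]=m[y0:y1,x0:x1]
    ys,xs=np.nonzero(k); w=plane(cc,xs,ys,.016)[:,:2]; print(n,len(w))
    r=cv2.minAreaRect((w*1000).astype(np.float32)); print(r)
    # cross-bars: bin along tongs axis yaw -0.19
    for yaw in(-.19,):
        a=np.array([np.cos(yaw),np.sin(yaw)]);b=np.array([-a[1],a[0]])
        s=(w-w.mean(0))@a;t=(w-w.mean(0))@b
        hist,e=np.histogram(s,20);print("mean",w.mean(0),hist,np.round(e[[0,-1]],4))
        for sel in (s>.04,s<-.04): q=w[sel];print("bar",q.mean(0),cv2.fitLine((q*1000).astype(np.float32),cv2.DIST_L2,0,.01,.01).ravel(), t[sel].min(),t[sel].max())
E
```

```text
top 580
((552.2132568359375, -257.9608154296875), (103.97476196289062, 137.1182403564453), 79.97560119628906)
mean [ 0.5592 -0.2578] [54 62 34 14 16 15 14 16 16 15 14 16 14 14 16 13 14 59 82 82] [-0.0759  0.0614]
bar [ 0.6101 -0.2685] [   0.1704    0.9854  610.0615 -268.5016] -0.0526292257257919 0.05129560235133638
bar [ 0.4975 -0.2451] [   0.1642    0.9864  497.4603 -245.1465] -0.038740462755648776 0.03643453731197902
side 641
((548.954345703125, -261.1085205078125), (106.01763153076172, 143.18350219726562), 78.54370880126953)
mean [ 0.5583 -0.2662] [58 43 56 23 11 12 12 14 14 14 16 17 16 15 15 14 57 82 79 73] [-0.082   0.0615]
bar [ 0.6082 -0.2739] [   0.2073    0.9783  608.1669 -273.8749] -0.050379835359870645 0.055672450767931154
bar [ 0.4919 -0.2555] [   0.2672    0.9636  491.9355 -255.5042] -0.036092562340399745 0.04297516331738061
```

Emit:
arm_command:
  motion:
    - [[1,0,0,0,-0.07],[1,0,0,0,-0.07],[1,0,0,0,-0.006]]

```text
t: 0.45
position: [0.2719, 0.562, 0.2301]
tcp_rot: [-1.573, 0.0, -0.135]
contact_force: [0.2, -0.3, 0.2]
grip_width: 0.513
```

```bash
python3 - <<'E'
from bench import manip
from h import *
s=manip.state()
delta(s,[*case(-.033,.04),.19],TH)
E
```

```text
shift mm [ 337.    40.7 -316. ] shares [ 0.674   0.0813 -0.632 ] turn share 0.0041
```

Emit:
arm_command:
  motion:
    - [[1,0.067,0.006,-0.063,0],[1,0.067,0.006,-0.063,0],[1,0.067,0.006,-0.063,0],[1,0.067,0.006,-0.063,0],[1,0.067,0.006,-0.063,0],[1,0.067,0.006,-0.063,0],[1,0.067,0.006,-0.063,0],[1,0.067,0.006,-0.063,0],[1,0.067,0.006,-0.063,0],[1,0.067,0.006,-0.063,0.004],[1,0,0,0,0]]

```text
t: 1.55
position: [0.5639, 0.1853, 0.1971]
tcp_rot: [-1.573, 0.002, -0.188]
contact_force: [-0.4, 0.9, -0.6]
grip_width: -0.001
```

```bash
python3 - <<'E'
from bench import manip
from h import *
s=manip.state()
delta(s,[*case(-.033,.04),.19],TH)
for n in ["side","top","wrist"]:
    c=manip.camera_params(n);p,d=manip.read_camera(n); cv2.imwrite(f"pics/{n}1.png",p[:,:,::-1])
p=cv2.imread("pics/wrist1.png")
for w in (case(-.062,.014),case(-.062,.066)):
    u=proj(c,[*w,.106]);cv2.circle(p,tuple(int(i) for i in u),3,(0,0,255),-1)
u=proj(c,[*case(0,-.072),.146]);cv2.circle(p,tuple(int(i) for i in u),3,(0,255,0),-1)
for a in ((-.09,.165),(.06,.165),(-.09,-.15)):
    u=proj(c,[*case(*a),.02]);cv2.circle(p,tuple(int(i) for i in u),3,(255,0,0),-1)
cv2.imwrite("pics/w1o.png",p)
E
```

```text
shift mm [-4.2  7.1 17.5] shares [-0.0083  0.0142  0.0351] turn share -0.021
```

View pics/w1o.png

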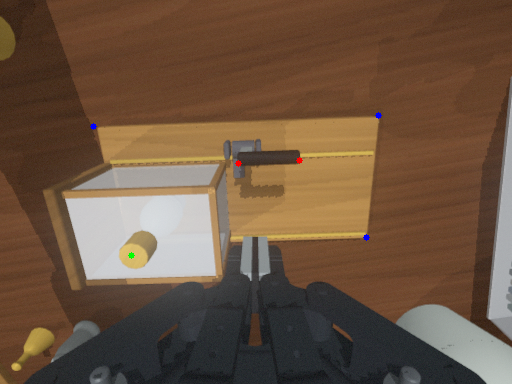

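View pics/side1.png

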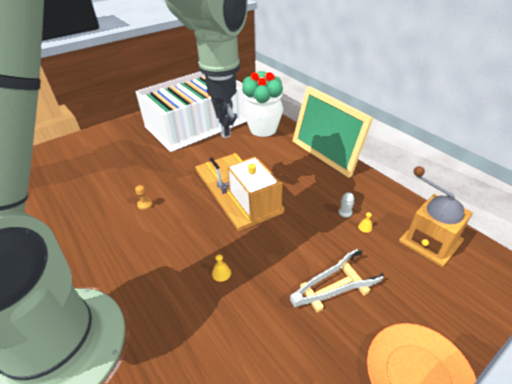

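Emit:
arm_command:
  motion:
    - [[1,-0.008,0,0.035,-0.02],[1,0,0.06,0,0],[1,0,0.06,0,0],[1,0,0.06,0,0],[1,0,0.03,0,0],[1,0,0,0,0]]

```text
t: 2.3
position: [0.5553, 0.225, 0.0907]
tcp_rot: [-1.564, 0.003, -0.122]
contact_force: [-0.0, 0.1, 0.3]
grip_width: 0.006
```

```bash
python3 - <<'E'
from bench import manip
from h import *
s=manip.state(); print(s["position"],s["tcp_rot"])
delta(s,[*case(-.033,.04),.094],TH)
E
```

```text
[0.55529794 0.22498178 0.09073325] [-1.56388612  0.00289564 -0.12218156]
shift mm [ 10.4  -3.4 -20.5] shares [ 0.0207 -0.0069 -0.0411] turn share 0.0104
```

Emit:
arm_command:
  motion:
    - [[1,0.01,0,-0.02,0.005],[1,0.005,0,-0.01,0.005],[1,0,0,0,0],[1,0,0,0,0]]

```text
t: 2.7
position: [0.5616, 0.2109, 0.0936]
tcp_rot: [-1.562, 0.001, -0.142]
contact_force: [0.1, 0.6, 1.1]
grip_width: 0.0
```

```bash
python3 - <<'E'
from bench import manip
from h import *
s=manip.state(); print(s["position"],s["tcp_rot"],s["qvel"].round(3))
delta(s,[*case(-.033,.04),.094],TH)
E
```

```text
[0.56162194 0.21089986 0.0936357 ] [-1.56156407e+00  6.46703446e-04 -1.42316754e-01] [ 0.006 -0.009  0.004 -0.003 -0.002  0.004 -0.002]
shift mm [ 2.5 -0.4 -7.3] shares [ 0.005  -0.0009 -0.0146] turn share 0.0008
```

Emit:
arm_command:
  motion:
    - [[1,-0.022,0.002,0,0],[1,-0.022,0.003,0,0],[1,-0.022,0.004,0,0],[1,-0.022,0.005,0,0],[1,-0.018,0.014,0,0],[1,-0.018,0.016,0,0],[1,-0.018,0.016,0,0],[1,0,0,0,0],[1,0,0,0,0]]

```text
t: 3.6
position: [0.4899, 0.2214, 0.0617]
tcp_rot: [-1.558, -0.011, -0.144]
contact_force: [0.4, -0.1, 0.5]
grip_width: -0.001
```

```bash
python3 - <<'E'
from bench import manip
from h import *
s=manip.state(); print(s["position"],s["tcp_rot"],s["contact_force"])
delta(s,[*case(-.062-.0,.045),.1],TH)
p,d=manip.read_camera("wrist"); cv2.imwrite("pics/w2.png",p[:,:,::-1])
p,d=manip.read_camera("side"); cv2.imwrite("pics/s2.png",cv2.resize(p[130:240,170:300,::-1],None,fx=5,fy=5))
E
```

```text
[0.48985353 0.22138587 0.06169579] [-1.55807378 -0.01076823 -0.14399455] [ 0.44141007 -0.1342736   0.53282547]
shift mm [ 46.5 -37.8  -1.9] shares [ 0.0929 -0.0757 -0.0038] turn share 0.0
```

View pics/w2.png

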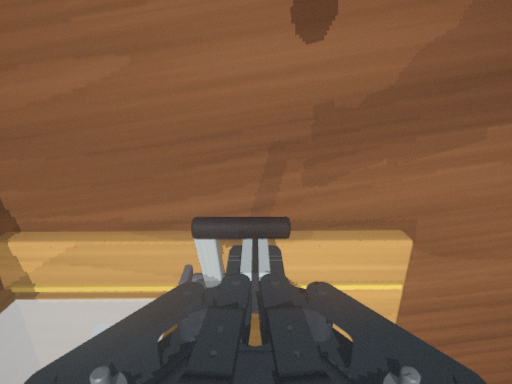

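View pics/s2.png

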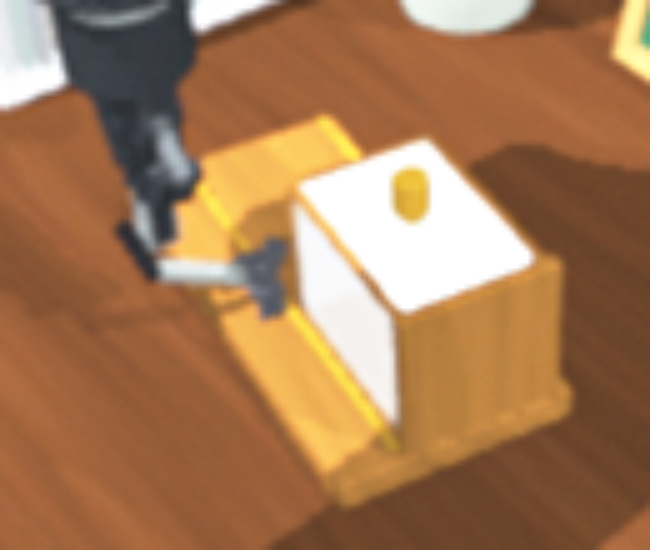

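Emit:
arm_command:
  motion:
    - [[1,0.008,-0.04,0,0],[1,0,-0.04,0,0],[1,-0.03,0,0,0],[1,-0.018,0,0,0],[1,0,0,0,0],[1,0,0.03,0,0],[1,0,0.03,0,0],[1,0,0,0,0],[1,0,0,0,0]]

```text
t: 4.6
position: [0.4684, 0.2237, 0.0699]
tcp_rot: [-1.56, -0.009, -0.143]
contact_force: [-0.1, -0.1, -0.7]
grip_width: -0.003
```

```bash
python3 - <<'E'
from bench import manip
from h import *
s=manip.state(); print(s["position"],s["tcp_rot"],s["contact_force"])
delta(s,[*case(-.128,.045),.041],TH)
p,d=manip.read_camera("wrist"); cv2.imwrite("pics/w3.png",p[:,:,::-1])
E
```

```text
[0.46838353 0.22365181 0.06987205] [-1.5603777  -0.00853117 -0.14327005] [-0.07650135 -0.05579705 -0.66912032]
shift mm [ 1.4 28.9 -1.8] shares [ 0.0028  0.0577 -0.0037] turn share 0.0003
```

View pics/w3.png

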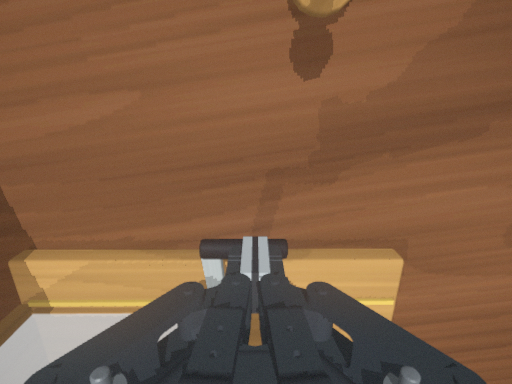

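The shut fingers (about 255, 245) stand right over the black bar (200–287, 248). I press down to the stop.

Emit:
arm_command:
  motion:
    - [[1,0,0.024,0,0],[1,0,0.024,0,0],[1,0,0.012,0,0],[1,0,0.006,0,0],[1,0,0,0,0],[1,0,0,0,0]]

```text
t: 5.25
position: [0.4699, 0.2251, 0.0406]
tcp_rot: [-1.557, -0.012, -0.144]
contact_force: [-12.5, -6.7, 42.7]
grip_width: 0.001
```

```bash
python3 - <<'E'
from bench import manip
from h import *
s=manip.state(); print(s["position"],s["tcp_rot"],s["contact_force"])
p,d=manip.read_camera("wrist"); cv2.imwrite("pics/w4.png",p[:,:,::-1])
p,d=manip.read_camera("side"); cv2.imwrite("pics/s4.png",cv2.resize(p[130:240,170:300,::-1],None,fx=5,fy=5))
E
```

```text
[0.4699405  0.22511654 0.04061388] [-1.55743728 -0.01169083 -0.14381528] [-12.51211776  -6.67063004  42.71139385]
```

View pics/s4.png

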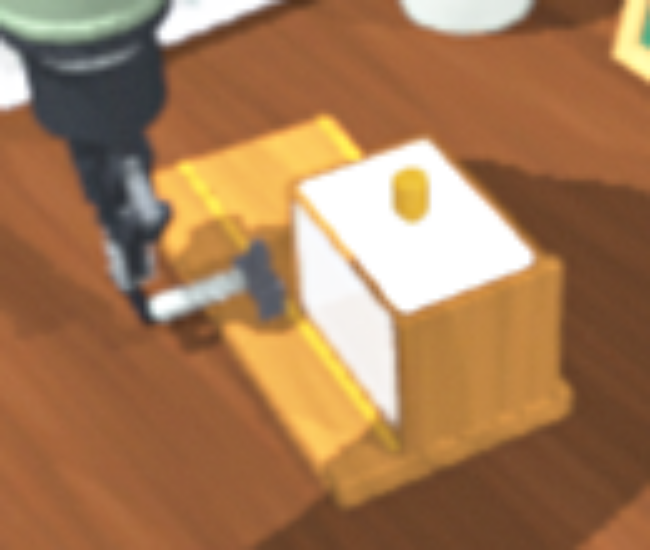

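Emit:
arm_command:
  motion:
    - [[1,0,-0.02,0,0],[1,0,-0.08,0,0],[1,0,-0.09,0,0],[1,0,-0.09,0,0],[1,0,-0.04,0,0],[1,0,0,0,0]]

```text
t: 5.95
position: [0.4677, 0.2225, 0.2037]
tcp_rot: [-1.559, -0.01, -0.144]
contact_force: [0.3, 0.3, 0.0]
grip_width: 0.0
```

```bash
python3 - <<'E'
from bench import manip
from h import *
s=manip.state(); print(s["position"],s["tcp_rot"],s["contact_force"])
delta(s,[*case(0,-.108),.19],TH)
E
```

```text
[0.46768955 0.22254337 0.20372275] [-1.55938255 -0.01004828 -0.14423048] [0.25065333 0.32129664 0.03405945]
shift mm [ 130.1   13.3 -153.5] shares [ 0.2601  0.0266 -0.3069] turn share -0.0001
```

Emit:
arm_command:
  motion:
    - [[1,0.05,0.003,-0.06,0],[1,0.05,0.003,-0.06,0],[1,0.05,0.003,-0.06,0],[1,0.05,0.003,-0.06,0],[1,0.05,0.003,-0.06,0],[1,0,0,0,0],[1,0,0,0,0]]

```text
t: 6.65
position: [0.573, 0.0504, 0.1876]
tcp_rot: [-1.561, -0.006, -0.141]
contact_force: [0.3, 0.4, 0.6]
grip_width: 0.001
```

```bash
python3 - <<'E'
from bench import manip
from h import *
s=manip.state(); print(s["position"],s["tcp_rot"],s["contact_force"])
delta(s,[*case(0,-.108),.128],TH)
p,d=manip.read_camera("wrist"); cv2.imwrite("pics/w5.png",p[:,:,::-1])
p,d=manip.read_camera("top"); cv2.imwrite("pics/t5.png",cv2.resize(p[120:260,140:300,::-1],None,fx=4,fy=4))
E
```

```text
[0.57299544 0.05035142 0.18761269] [-1.56118991 -0.00576938 -0.14099945] [0.34698601 0.38618151 0.58587228]
shift mm [ 0.9 59.6  1.4] shares [0.0018 0.1193 0.0028] turn share 0.0014
```

View pics/w5.png

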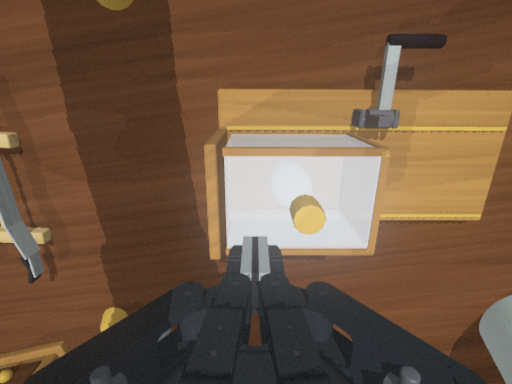

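View pics/t5.png

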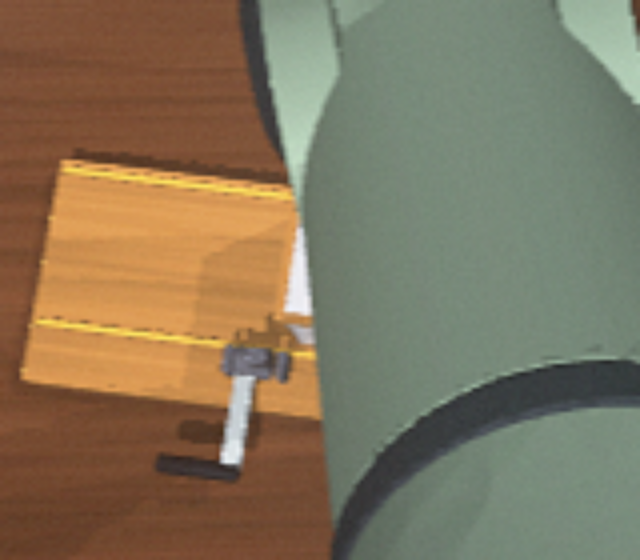

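Emit:
arm_command:
  motion:
    - [[1,0.002,0.05,0,0],[1,0,0.05,0,0],[1,0,0.01,0,0],[1,0,0,0,0],[1,0,0,0,0]]

```text
t: 7.25
position: [0.5735, 0.056, 0.1324]
tcp_rot: [-1.56, -0.007, -0.134]
contact_force: [0.6, -0.1, -0.2]
grip_width: -0.001
```

```bash
python3 - <<'E'
from bench import manip
from h import *
s=manip.state(); print(s["position"],s["tcp_rot"],s["contact_force"])
delta(s,[*case(0,-.098+.145),.127],TH)
p,d=manip.read_camera("wrist"); cv2.imwrite("pics/w6.png",p[:,:,::-1])
E
```

```text
[0.57347345 0.05600438 0.13235106] [-1.55977008 -0.00695719 -0.1338667 ] [ 0.63235565 -0.11803197 -0.18305028]
shift mm [  3.1   7.  151.2] shares [0.0061 0.0141 0.3024] turn share 0.0048
```

View pics/w6.png

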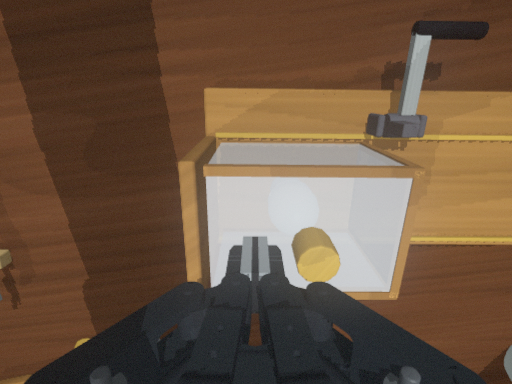

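Emit:
arm_command:
  motion:
    - [[1,0.008,0.008,0.02,0.003],[1,0,0.002,0.02,0],[1,0,0,0.028,0],[1,0,0,0.028,0],[1,0,0,0.028,0],[1,0,0,0.028,0],[1,0,0,0.028,0],[1,0,0,0.028,0],[1,0,0,0.028,0],[1,0,0,0.028,0],[1,0,0,0.02,0],[1,0,0,0,0],[1,0,0,0,0]]

```text
t: 8.6
position: [0.6, 0.2112, 0.131]
tcp_rot: [-1.558, -0.01, -0.138]
contact_force: [0.6, -0.6, 0.1]
grip_width: 0.005
```

```bash
python3 - <<'E'
from bench import manip
from h import *
s=manip.state(); print(s["position"],s["tcp_rot"],s["contact_force"])
delta(s,[*case(0,-.098+.145),.127],TH)
p,d=manip.read_camera("wrist"); cv2.imwrite("pics/w7.png",p[:,:,::-1])
E
```

```text
[0.59999111 0.21123694 0.13096483] [-1.55824178 -0.00989993 -0.13835979] [ 0.57606327 -0.58460297  0.05140076]
shift mm [-2.5  3.9 -6.2] shares [-0.0049  0.0077 -0.0123] turn share 0.0027
```

View pics/w7.png

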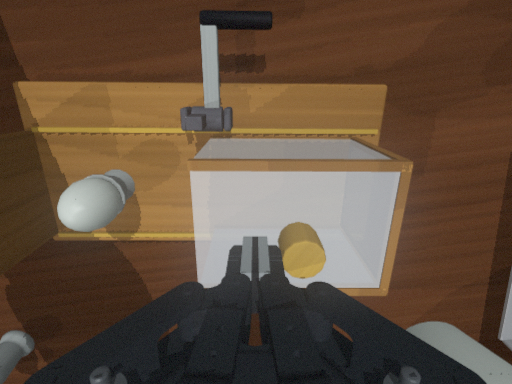

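Emit:
arm_command:
  motion:
    - [[1,0,0,0.006,0],[1,0,0,0.004,0],[1,0,0,0,0]]

```text
t: 8.95
position: [0.6004, 0.2119, 0.1309]
tcp_rot: [-1.562, -0.008, -0.142]
contact_force: [-0.4, 0.4, 1.4]
grip_width: 0.001
```

```bash
python3 - <<'E'
from bench import manip
from h import *
s=manip.state(); print(s["position"],s["tcp_rot"],s["contact_force"])
delta(s,[*case(0,-.098+.145),.127],TH)
E
```

```text
[0.60036734 0.21194431 0.13094885] [-1.5624609  -0.00843303 -0.1421892 ] [-0.39759006  0.35051824  1.35947154]
shift mm [-2.7  3.9 -6.9] shares [-0.0054  0.0077 -0.0138] turn share 0.0009
```

Emit:
arm_command:
  motion:
    - [[1,0,0,-0.02,0],[1,0,-0.08,-0.01,0],[1,0,-0.09,0,0],[1,0,-0.05,-0.09,0],[1,0,-0.02,-0.09,0],[1,0,0,-0.09,0],[1,0,0,-0.09,0],[0,0,0,-0.09,0],[-1,0,0,-0.09,0],[-1,0,0,-0.09,0],[-1,0,0,-0.06,0],[-1,0,0,0,0],[-1,0,0,0,0]]

```text
t: 10.25
position: [0.5421, -0.1646, 0.2522]
tcp_rot: [-1.562, -0.014, -0.149]
contact_force: [0.2, 0.9, 0.6]
grip_width: 0.994
```

```bash
python3 - <<'E'
from bench import manip
from h import *
s=manip.state(); print(s["position"],s["tcp_rot"],s["contact_force"])
delta(s,[.552,-.26,.2],-.18)
for n in ("top","side"):
    p,d=manip.read_camera(n); cv2.imwrite(f"pics/{n}8.png",p[:,:,::-1])
    A=cloud(manip.camera_params(n),d); z=A[...,2]
    th=TH; R=np.array([[np.cos(th),-np.sin(th)],[np.sin(th),np.cos(th)]]); L=(A[...,:2]-O)@R
    k=(abs(L[...,0])<.03)&(z>.135)&(z<.155)&(L[...,1]>-.1)&(L[...,1]<.12); print(n,"knob case",k.sum(),L[k].mean(0))
c=manip.camera_params("wrist");p,d=manip.read_camera("wrist"); cv2.imwrite("pics/w8.png",p[:,:,::-1]);np.save("pics/w8d.npy",d)
E
```

```text
[ 0.54214757 -0.16459021  0.2521783 ] [-1.56192914 -0.01405299 -0.14909683] [0.21952475 0.93388443 0.62825629]
shift mm [ 23.2  51.7 -93.3] shares [ 0.0464  0.1034 -0.1867] turn share 0.0148
top knob case 92 [-0.00109426  0.07877916]
side knob case 47 [-0.00158841  0.0737274 ]
```

View pics/top8.png

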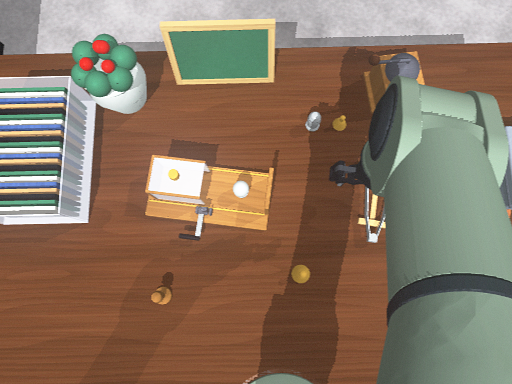

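View pics/w8.png

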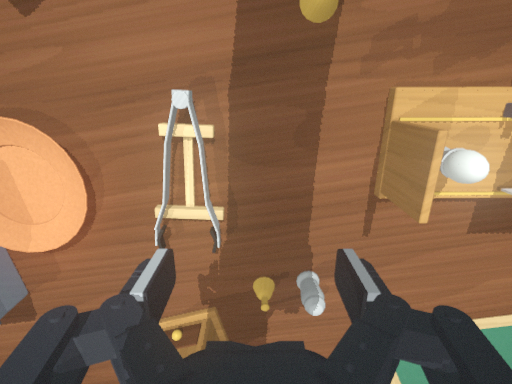

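```bash
python3 - <<'E'
from bench import manip
from h import *
np.set_printoptions(precision=4,suppress=True)
cw=manip.camera_params("wrist");c=manip.camera_params("top"); cs=manip.camera_params("side")
im={n:cv2.imread(f"pics/{f}.png") for n,f in (("w","w8"),("t","top8"),("s","side8"))}
cv2.imwrite("pics/w8c.png",cv2.resize(im["w"][80:260,130:250],None,fx=4,fy=3.3,interpolation=cv2.INTER_CUBIC))
cv2.imwrite("pics/s8c.png",cv2.resize(im["s"][150:230,190:300],None,fx=6,fy=6,interpolation=cv2.INTER_CUBIC))
def white(img,roi):
    h=cv2.cvtColor(img,cv2.COLOR_BGR2HSV);m=cv2.inRange(h,(0,0,130),(180,60,255));k=np.zeros_like(m);x0,y0,x1,y1=roi;k[y0:y1,x0:x1]=m[y0:y1,x0:x1]
    n,l,s,ce=cv2.connectedComponentsWithStats(k);i=1+s[1:,4].argmax();print(s[i],ce[i]);return ce[i]
e=[white(im["t"],(225,175,258,205))]
# wood bars from wrist
h=cv2.cvtColor(im["w"],cv2.COLOR_BGR2HSV); m=cv2.inRange(h,(15,60,120),(35,200,255)); k=np.zeros_like(m);k[115:228,150:228]=m[115:228,150:228]
ys,xs=np.nonzero(k); w=plane(cw,xs,ys,.016)[:,:2]; print(len(w),"bars",cv2.minAreaRect((w*1000).astype(np.float32)))
# steel arms
m=cv2.inRange(h,(80,10,90),(130,120,255)); k=np.zeros_like(m);k[85:250,150:228]=m[85:250,150:228]; cv2.imwrite("pics/m8.png",k)
ys,xs=np.nonzero(k); w=plane(cw,xs,ys,.040)[:,:2]
for x0 in np.arange(.42,.67,.02):
    s=np.sort(w[(w[:,0]>=x0)&(w[:,0]<x0+.02)][:,1])
    if len(s)>3:
        g=np.diff(s).argmax(); print("%.2f"%x0,len(s),s[0],s[g],s[g+1],s[-1],"mid",(s[0]+s[-1])/2)
E
```

```text
[233 181  16  17 219] [240.5708 188.8174]
2188 bars ((553.7112426757812, -257.0740051269531), (101.91680908203125, 139.20504760742188), 78.83306121826172)
0.64 7 -0.316204015837805 -0.3091495987641276 -0.30773840611297426 -0.30773840611297426 mid -0.3119712109753896
```

View pics/w8c.png

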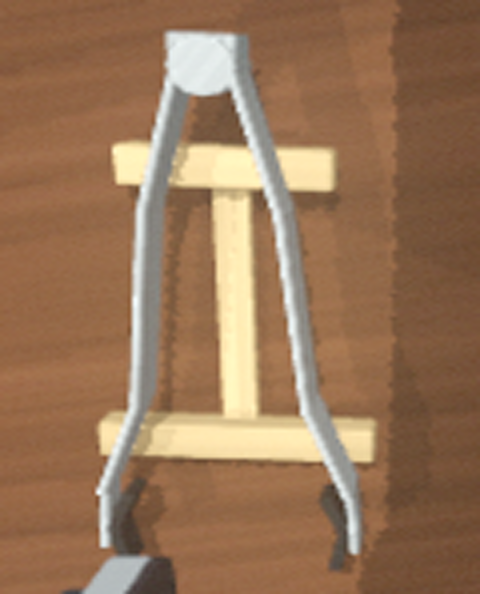

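View pics/s8c.png

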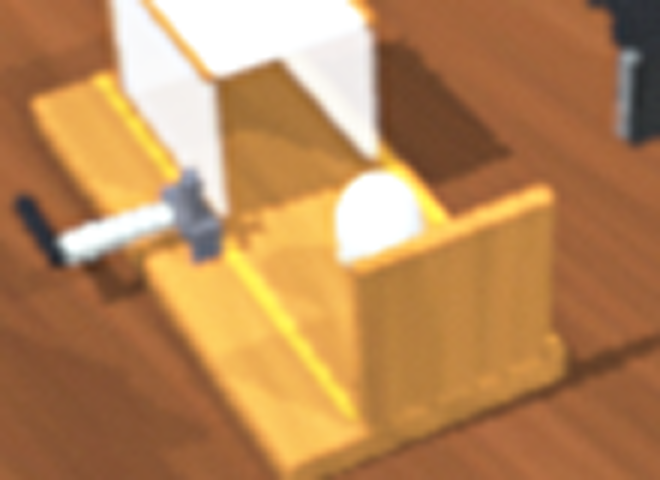

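```bash
python3 - <<'E'
from bench import manip
from h import *
np.set_printoptions(precision=4,suppress=True)
cw=manip.camera_params("wrist");c=manip.camera_params("top")
f=lambda x,y:(130+(x+.5)/4-.5,80+(y+.5)/3.3-.5)
pts={k:plane(cw,*f(*v),.040)[:2] for k,v in dict(hinge=(205,65),kl1=(140,205),kl2=(135,405),kr1=(285,205),kr2=(310,410),tl=(107,548),tr=(355,552)).items()}
for k,v in pts.items(): print(k,v)
m1=(pts["kl1"]+pts["kr1"])/2;m2=(pts["kl2"]+pts["kr2"])/2;t=(pts["tl"]+pts["tr"])/2
print("mid1",m1,"mid2",m2,"tip",t,"grip",(m1+m2)/2)
for a,b in ((pts["hinge"],t),(m1,m2),(pts["hinge"],m2)): d=b-a;print("yaw",np.arctan2(d[1],d[0]),np.linalg.norm(d))
e=plane(c,240.57,188.82,.075); print("egg top-view",e, "case est",case(0,-.075))
print(cw["eye"],manip.state()["position"])
E
```

```text
hinge [ 0.4563 -0.2375]
kl1 [ 0.5024 -0.2693]
kl2 [ 0.5815 -0.2917]
kr1 [ 0.5091 -0.2247]
kr2 [ 0.5925 -0.234 ]
tl [ 0.6447 -0.3185]
tr [ 0.6601 -0.2316]
mid1 [ 0.5058 -0.247 ] mid2 [ 0.587  -0.2628] tip [ 0.6524 -0.2751] grip [ 0.5464 -0.2549]
yaw -0.18920737649740832 0.19969661743935194
yaw -0.19265914014798177 0.08273000281904017
yaw -0.1914309227917478 0.13311797050117638
egg top-view [0.5762 0.0851 0.075 ] case est [0.5792 0.0848]
[ 0.4581 -0.1523  0.3939] [ 0.5427 -0.163   0.2522]
```

```bash
python3 - <<'E'
from bench import manip
from h import *
delta(manip.state(),[.549,-.2565,.14],-.19)
E
```

```text
shift mm [ 18.3 111.6 -92.6] shares [ 0.0366  0.2232 -0.1852] turn share 0.0208
```

Emit:
arm_command:
  motion:
    - [[-1,0.012,0.05,-0.06,0.02],[-1,0.012,0.05,-0.06,0],[-1,0.012,0.05,-0.05,0],[-1,0,0.05,0,0],[-1,0,0.02,0,0],[-1,0,0,0,0],[-1,0,0,0,0],[-1,0,0,0,0]]

```text
t: 11.2
position: [0.5533, -0.2422, 0.1406]
tcp_rot: [-1.558, -0.019, -0.175]
contact_force: [-0.2, 0.1, 0.3]
grip_width: 1.0
```

```bash
python3 - <<'E'
from bench import manip
from h import *
s=manip.state(); print(s["position"],s["tcp_rot"],s["contact_force"],s["grip_width"])
delta(s,[.549,-.2565,.14],-.19)
p,d=manip.read_camera("wrist"); cv2.imwrite("pics/w9.png",p[:,:,::-1])
E
```

```text
[ 0.55325951 -0.24219263  0.14061815] [-1.55802246 -0.0188354  -0.17485584] [-0.18425718  0.11864889  0.33437864] 0.9999153055593664
shift mm [ -1.7   0.4 -14.8] shares [-0.0034  0.0008 -0.0297] turn share 0.0072
```

View pics/w9.png

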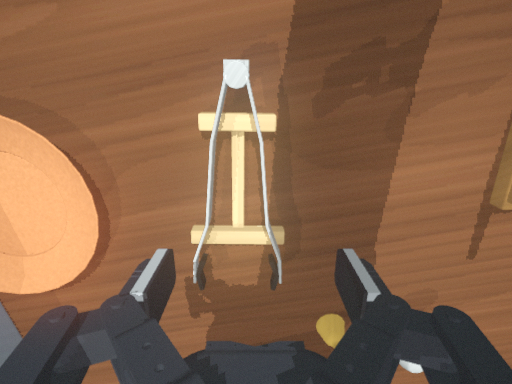

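Emit:
arm_command:
  motion:
    - [[-1,-0.003,0.04,-0.02,0.008],[-1,0,0.04,-0.01,0],[-1,0,0,0,0],[-1,0,0,0,0]]

```text
t: 11.65
position: [0.5528, -0.2559, 0.1044]
tcp_rot: [-1.558, -0.026, -0.19]
contact_force: [0.5, 0.1, -0.2]
grip_width: 0.997
```

```bash
python3 - <<'E'
from bench import manip
from h import *
np.set_printoptions(precision=4,suppress=True)
s=manip.state(); print(s["position"],s["tcp_rot"],s["contact_force"],s["grip_width"])
delta(s,[.549,-.2565,.006],-.19)
c=manip.camera_params("wrist")
p,d=manip.read_camera("wrist"); cv2.imwrite("pics/w10.png",p[:,:,::-1])
h=cv2.cvtColor(p,cv2.COLOR_RGB2HSV); m=cv2.inRange(h,(15,60,120),(35,200,255)); 
n,l,st,ce=cv2.connectedComponentsWithStats(m); print(st[st[:,4]>300])
cv2.imwrite("pics/w10c.png",cv2.resize(p[60:320,140:340,::-1],None,fx=3,fy=2.3))
E
```

```text
[ 0.5528 -0.2559  0.1044] [-1.5581 -0.0259 -0.19  ] [ 0.47    0.1105 -0.2401] 0.9973331297885597
shift mm [-6.2 98.2 -2.5] shares [-0.0124  0.1964 -0.0051] turn share -0.0
[[     0      0    512    384 186872]
 [   213    103     79    177   6937]
 [   276    109     24     47    582]
 [   205    111     23     35    511]
 [   288    228     17     34    319]]
```

View pics/w10.png

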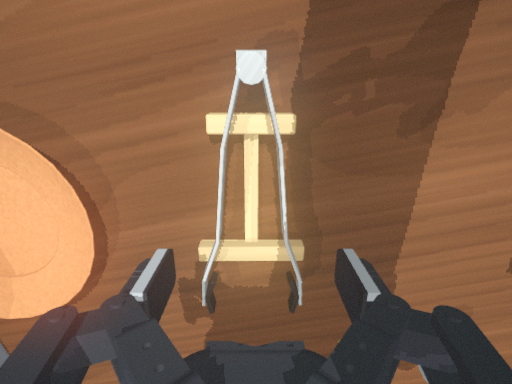

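```bash
python3 - <<'E'
from bench import manip
from h import *
np.set_printoptions(precision=4,suppress=True)
c=manip.camera_params("wrist"); s=manip.state()
for nm,u,v,z in (("rear bar",251,121.5,.016),("front bar",251,248,.016),("hinge",251.5,67,.04),("kneeL1",222,150,.04),("kneeR1",282,150,.04),("kneeL2",218,241,.04),("kneeR2",287,241,.04),("tipL",205,304,.04),("tipR",300,303,.04),):
    w=plane(c,u,v,z); R=Ro.from_euler("xyz",s["tcp_rot"]).as_matrix(); print(nm,w,"tool",(w-s["position"])@R*1000)
E
```

```text
rear bar [ 0.4929 -0.2466  0.016 ] tool [-62.8782  86.7517  -3.3708]
front bar [ 0.6063 -0.269   0.016 ] tool [52.6578 89.7416 -4.0039]
hinge [ 0.4555 -0.2389  0.04  ] tool [-100.3743   61.7794   -2.5344]
kneeL1 [ 0.5061 -0.2709  0.04  ] tool [-44.6619  62.9477 -24.4306]
kneeR1 [ 0.5146 -0.2277  0.04  ] tool [-44.5196  63.5092  19.6142]
kneeL2 [ 0.5797 -0.2916  0.04  ] tool [ 31.4986  64.8419 -30.9043]
kneeR2 [ 0.591  -0.2355  0.04  ] tool [31.9542 65.5783 26.3124]
tipL [ 0.6411 -0.3185  0.04  ] tool [ 96.7688  66.3476 -45.737 ]
tipR [ 0.6573 -0.2336  0.04  ] tool [96.6643 67.4401 40.7386]
```

Emit:
arm_command:
  motion:
    - [[-1,-0.006,0.04,-0.003,0],[-1,-0.005,0.04,-0.003,0],[-1,-0.003,0.04,-0.003,0],[-1,0,0.03,0,0],[-1,0,0,0,0],[-1,0,0,0,0]]

```text
t: 12.3
position: [0.5518, -0.2579, 0.0339]
tcp_rot: [-1.559, -0.035, -0.188]
contact_force: [0.3, -0.8, 0.3]
grip_width: 1.0
```

```bash
python3 - <<'E'
from bench import manip
from h import *
np.set_printoptions(precision=4,suppress=True)
s=manip.state(); print(s["position"],s["tcp_rot"],s["contact_force"],s["grip_width"])
delta(s,[.5487,-.2572,.006],-.19)
E
```

```text
[ 0.5518 -0.2579  0.0339] [-1.5589 -0.0354 -0.1876] [ 0.2743 -0.7853  0.2768] 0.9997599485546252
shift mm [-4.2 27.8 -0.2] shares [-0.0084  0.0555 -0.0004] turn share 0.0011
```

Emit:
arm_command:
  motion:
    - [[-1,-0.006,0.034,0,0],[-1,-0.004,0.02,0,0],[-1,0,0,0,0],[-1,0,0,0,0]]

```text
t: 12.7
position: [0.5502, -0.2573, 0.0098]
tcp_rot: [-1.56, -0.04, -0.187]
contact_force: [-0.3, -0.1, -0.4]
grip_width: 1.003
```

```bash
python3 - <<'E'
from bench import manip
from h import *
np.set_printoptions(precision=4,suppress=True)
s=manip.state(); print(s["position"],s["tcp_rot"],s["contact_force"],s["grip_width"])
delta(s,[.5487,-.2572,.006],-.19)
E
```

```text
[ 0.5502 -0.2573  0.0098] [-1.5597 -0.0401 -0.1872] [-0.2663 -0.055  -0.3651] 1.0026749730207407
shift mm [-1.6  3.7 -0.2] shares [-0.0033  0.0075 -0.0004] turn share 0.0013
```

Emit:
arm_command:
  motion:
    - [[-1,-0.002,0.01,0,0],[-1,0,0,0,0],[-0.2,0,0,0,0],[-0.2,0,0,0,0],[-0.2,0,0,0,0],[-0.1,0,0,0,0],[-0.1,0,0,0,0],[-0.1,0,0,0,0]]

```text
t: 13.5
position: [0.5508, -0.2579, 0.0069]
tcp_rot: [-1.56, -0.043, -0.187]
contact_force: [0.8, -0.6, -0.7]
grip_width: 0.549
```

```bash
python3 - <<'E'
from bench import manip
from h import *
np.set_printoptions(precision=4,suppress=True)
s=manip.state(); print(s["position"],s["tcp_rot"],s["contact_force"],s["grip_width"])
p,d=manip.read_camera("wrist"); cv2.imwrite("pics/w11.png",p[:,:,::-1])
E
```

```text
[ 0.5508 -0.2579  0.0069] [-1.5605 -0.0434 -0.1874] [ 0.7627 -0.5982 -0.6622] 0.5490543849088145
```

View pics/w11.png

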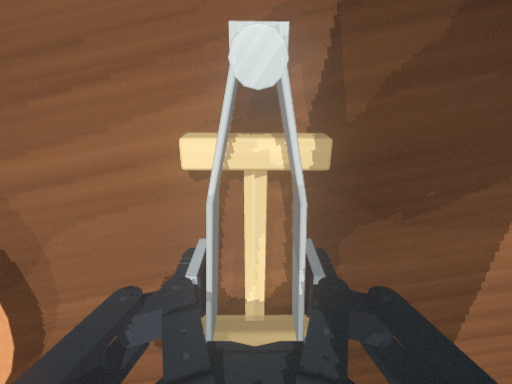

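Emit:
arm_command:
  motion:
    - [[-0.05,0,0,0,0],[-0.05,0,0,0,0],[-0.05,0,-0.01,0,0],[-0.05,0,-0.02,0,0],[-0.05,0,-0.03,0,0],[-0.05,0,-0.03,0,0],[-0.05,0,-0.03,0,0],[-0.05,0,-0.02,0,0],[-0.05,0,0,0,0],[-0.05,0,0,0,0]]

```text
t: 14.55
position: [0.5479, -0.2583, 0.085]
tcp_rot: [-1.561, -0.046, -0.187]
contact_force: [-0.4, -0.2, -0.2]
grip_width: 0.526
```

```bash
python3 - <<'E'
from bench import manip
from h import *
np.set_printoptions(precision=4,suppress=True)
s=manip.state(); print(s["position"],s["tcp_rot"],s["contact_force"],s["grip_width"])
p,d=manip.read_camera("wrist"); cv2.imwrite("pics/w12.png",p[:,:,::-1])
p,d=manip.read_camera("side"); cv2.imwrite("pics/s12.png",p[:,:,::-1])
E
```

```text
[ 0.5479 -0.2583  0.085 ] [-1.5608 -0.0458 -0.1875] [-0.3851 -0.1584 -0.1516] 0.5264837458289205
```

View pics/w12.png

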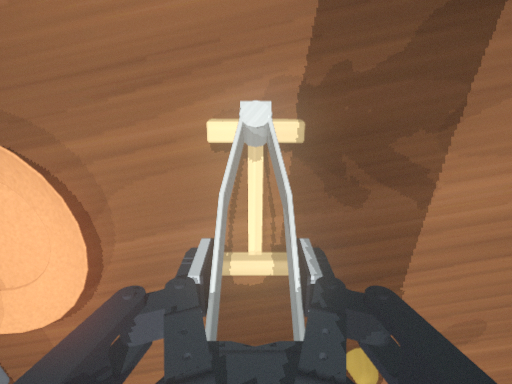

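View pics/s12.png

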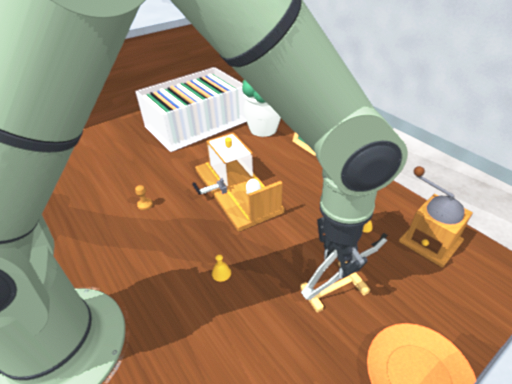

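```bash
python3 - <<'E'
from bench import manip
from h import *
np.set_printoptions(precision=4,suppress=True)
p=cv2.imread("pics/s12.png"); cv2.imwrite("pics/s12c.png",cv2.resize(p[210:320,280:400],None,fx=5,fy=5,interpolation=cv2.INTER_CUBIC))
print(two(manip.camera_params("wrist"),(256,115),manip.camera_params("side"),(308,290)))
E
```

```text
(array([ 0.4805, -0.2452,  0.0442]), np.float64(0.0021144966277988086))
```

View pics/s12c.png

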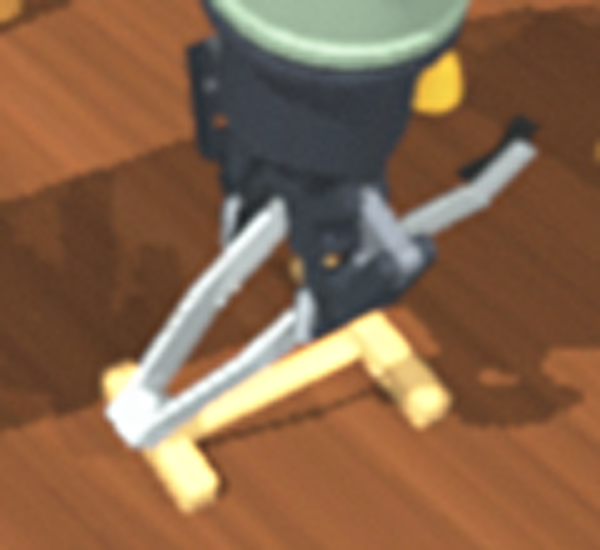

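Emit:
arm_command:
  motion:
    - [[-0.05,0,0.02,0,0],[-0.05,0,0.03,0,0],[-0.05,0,0.03,0,0],[-0.05,0,0.03,0,0],[-0.05,0,0.02,0,0],[-0.05,0,0.016,0,0],[-0.05,0,0,0,0],[-0.05,0,0,0,0]]

```text
t: 15.45
position: [0.5497, -0.2574, 0.0012]
tcp_rot: [-1.56, -0.04, -0.188]
contact_force: [-0.5, 1.0, 3.6]
grip_width: 0.526
```

```bash
python3 - <<'E'
from bench import manip
from h import *
np.set_printoptions(precision=4,suppress=True)
s=manip.state(); print(s["position"],s["tcp_rot"],s["contact_force"],s["grip_width"])
p,d=manip.read_camera("wrist"); cv2.imwrite("pics/w13.png",p[:,:,::-1])
p,d=manip.read_camera("side"); cv2.imwrite("pics/s13.png",cv2.resize(p[210:320,280:400,::-1],None,fx=5,fy=5,interpolation=cv2.INTER_CUBIC))
E
```

```text
[ 0.5497 -0.2574  0.0012] [-1.5598 -0.0403 -0.1875] [-0.542   1.0406  3.6343] 0.5261548772485839
```

View pics/w13.png

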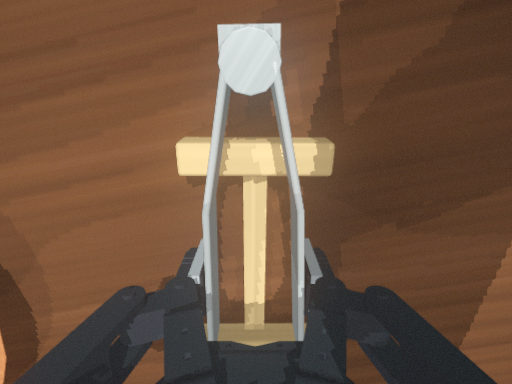

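View pics/s13.png

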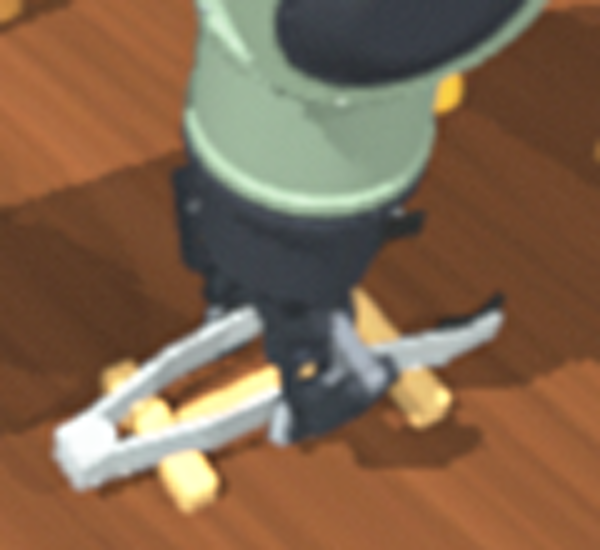

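Emit:
arm_command:
  motion:
    - [[-0.6,0,0,0,0],[-0.6,0,0,0,0],[-0.6,0,-0.006,0,0],[-0.6,0,0,0,0],[-0.6,-0.016,0,0,0],[-0.6,-0.01,0,0,0],[-0.6,0,0,0,0],[-0.6,0,0,0,0]]

```text
t: 16.35
position: [0.536, -0.255, 0.006]
tcp_rot: [-1.56, -0.043, -0.188]
contact_force: [-0.2, 0.1, 0.1]
grip_width: 0.798
```

```bash
python3 - <<'E'
from bench import manip
from h import *
np.set_printoptions(precision=4,suppress=True)
s=manip.state(); print(s["position"],s["tcp_rot"],s["contact_force"],s["grip_width"])
p,d=manip.read_camera("wrist"); cv2.imwrite("pics/w14.png",p[:,:,::-1])
p,d=manip.read_camera("side"); cv2.imwrite("pics/s14.png",cv2.resize(p[210:320,280:400,::-1],None,fx=5,fy=5,interpolation=cv2.INTER_CUBIC))
E
```

```text
[ 0.536 -0.255  0.006] [-1.5603 -0.0426 -0.1876] [-0.1661  0.1018  0.0535] 0.7980522770960448
```

View pics/w14.png

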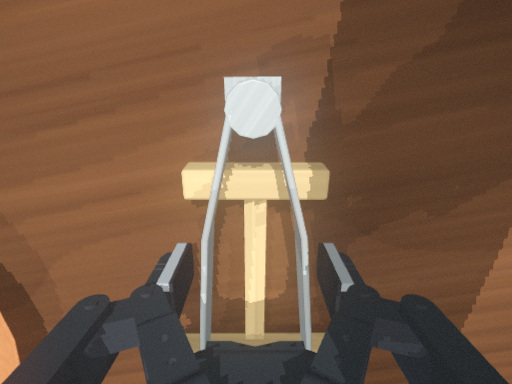

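View pics/s14.png

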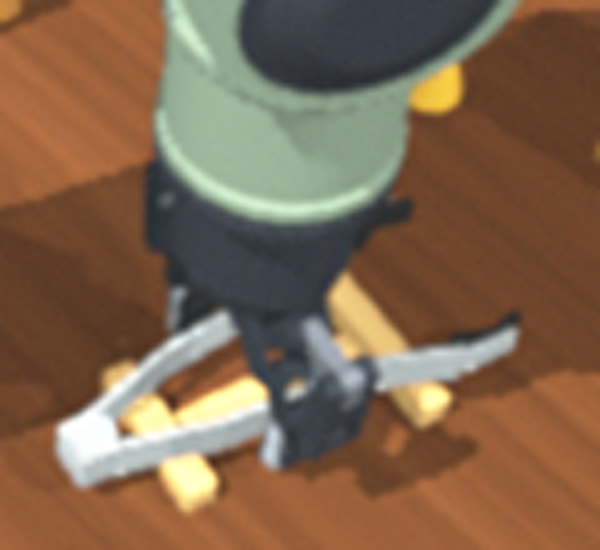

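Emit:
arm_command:
  motion:
    - [[-0.2,0,0,0,0],[-0.2,0,0,0,0],[0.1,0,0,0,0],[0.1,0,0,0,0],[0.1,0,0,0,0],[0.1,0,-0.01,0,0],[0.1,0,-0.02,0,0],[0.1,0,-0.02,0,0],[0.1,0,-0.02,0,0],[0.1,0,0,0,0],[0.1,0,0,0,0]]

```text
t: 17.55
position: [0.5357, -0.2556, 0.0454]
tcp_rot: [-1.561, -0.045, -0.188]
contact_force: [0.2, 0.0, -1.3]
grip_width: 0.458
```

```bash
python3 - <<'E'
from bench import manip
from h import *
np.set_printoptions(precision=4,suppress=True)
s=manip.state(); print(s["position"],s["tcp_rot"],s["contact_force"],s["grip_width"])
p,d=manip.read_camera("wrist"); cv2.imwrite("pics/w15.png",p[:,:,::-1])
p,d=manip.read_camera("side"); cv2.imwrite("pics/s15.png",cv2.resize(p[200:310,280:400,::-1],None,fx=5,fy=5,interpolation=cv2.INTER_CUBIC))
E
```

```text
[ 0.5357 -0.2556  0.0454] [-1.5608 -0.0451 -0.1875] [ 0.2005  0.0334 -1.2522] 0.45794779223036886
```

View pics/w15.png

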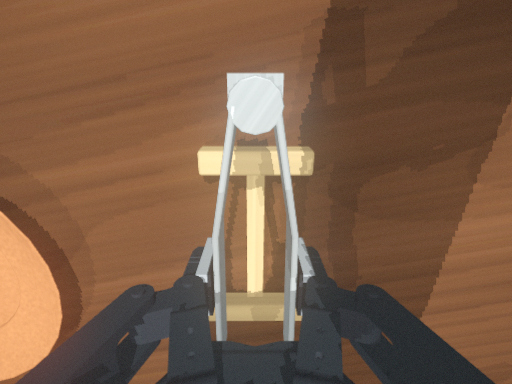

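View pics/s15.png

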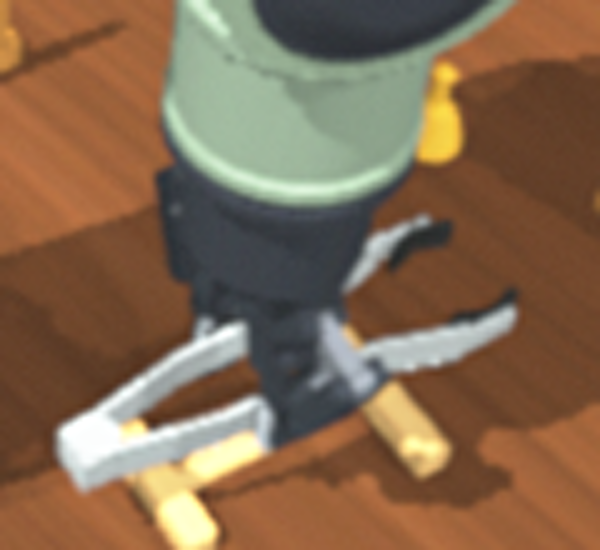

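Emit:
arm_command:
  motion:
    - [[0.1,0,-0.03,0,0],[0.1,0,-0.04,0,0],[0.1,0,-0.05,0,0],[0.1,0,-0.06,0,0],[0.1,0,-0.06,0,0],[0.1,0,-0.04,0,0],[0.1,0,-0.02,0,0],[0.1,0,0,0,-0.01],[0.1,0,0,0,-0.01],[0.1,0,0,0,0],[0.1,0,0,0,0]]

```text
t: 18.75
position: [0.5261, -0.2551, 0.202]
tcp_rot: [-1.561, -0.04, -0.142]
contact_force: [0.1, -0.0, -1.2]
grip_width: 0.448
```

```bash
python3 - <<'E'
from bench import manip
from h import *
np.set_printoptions(precision=4,suppress=True)
s=manip.state(); print(s["position"],s["tcp_rot"],s["contact_force"],s["grip_width"])
c=manip.camera_params("wrist")
p,d=manip.read_camera("wrist"); cv2.imwrite("pics/w16.png",p[:,:,::-1])
p,d=manip.read_camera("side"); cv2.imwrite("pics/s16.png",p[:,:,::-1]); cv2.imwrite("pics/s16c.png",cv2.resize(p[170:280,280:400,::-1],None,fx=5,fy=5,interpolation=cv2.INTER_CUBIC))
p,d=manip.read_camera("top"); cv2.imwrite("pics/t16.png",p[:,:,::-1])
# target: jaws 112 ahead of TCP along tool x, over egg
egg=case(0,-.075); a=np.array([np.cos(TH),np.sin(TH)]); t=egg-.112*a; print(t)
delta(s,[*t,.19],TH)
E
```

```text
[ 0.5261 -0.2551  0.202 ] [-1.5615 -0.0398 -0.1418] [ 0.1364 -0.0143 -1.1514] 0.44815572137663856
[0.4684 0.1008]
shift mm [-107.8   10.9  344.1] shares [-0.2156  0.0218  0.6882] turn share 0.001
```

View pics/w16.png

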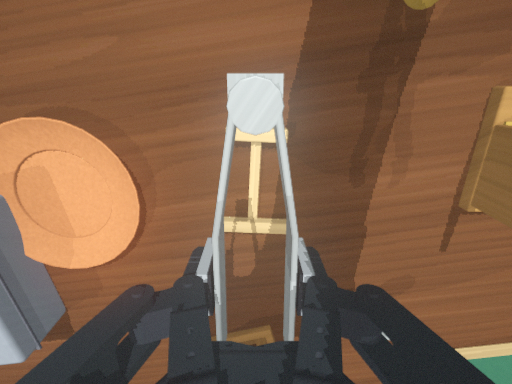

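View pics/s16c.png

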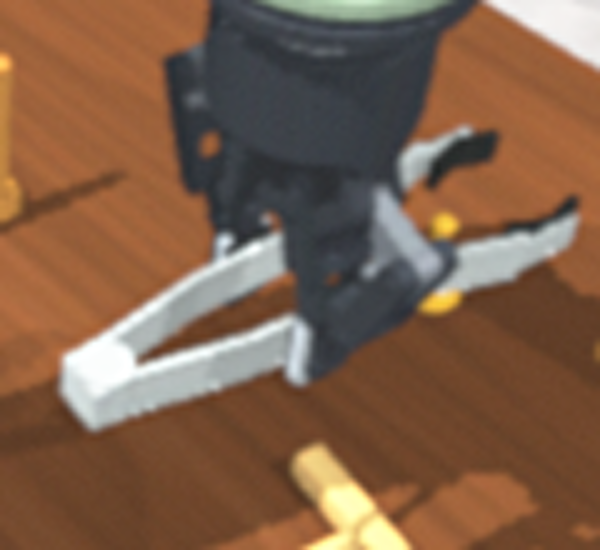

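View pics/t16.png

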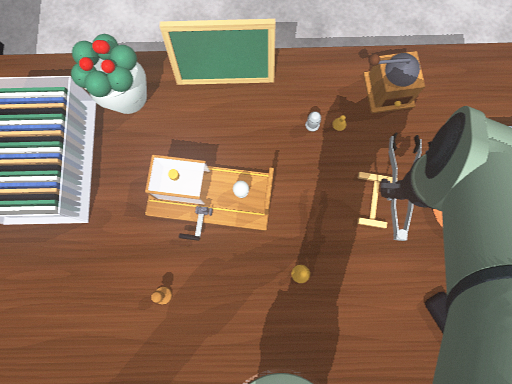

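```bash
python3 - <<'E'
import cv2
p=cv2.imread("pics/t16.png"); cv2.imwrite("pics/t16c.png",cv2.resize(p[125:250,370:440],None,fx=6,fy=4.7,interpolation=cv2.INTER_CUBIC))
E
```

```text
(no output)
```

View pics/t16c.png

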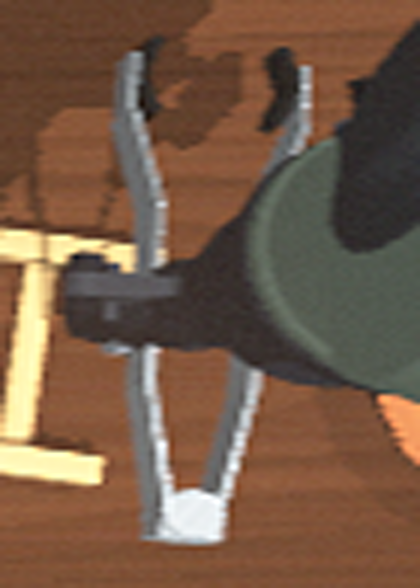

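```bash
python3 - <<'E'
from bench import manip
from h import *
np.set_printoptions(precision=4,suppress=True)
c=manip.camera_params("top");cs=manip.camera_params("side");cw=manip.camera_params("wrist");s=manip.state()
R=Ro.from_euler("xyz",s["tcp_rot"]).as_matrix()
Y=Ro.from_euler("z",s["tcp_rot"][2]).as_matrix()
ft=lambda x,y:(370+(x+.5)/6-.5,125+(y+.5)/4.7-.5)
fs=lambda x,y:(280+(x+.5)/5-.5,170+(y+.5)/5-.5)
def rep(n,w):
    print(n,w,"level frame",(w-s["position"])@Y*1000)
for n,a,b in (("Rend",(305,68),(577,213)),("Lend",(130,55),(468,128)),("hinge",(193,512),(100,355)),("Rjawtip",(285,50),(575,203)),("Ljawtip",(155,40),(495,135))):
    w,r=two(c,ft(*a),cs,fs(*b)); rep(n+" %.4f"%r,w)
w,r=two(cw,(255,106),cs,fs(100,355)); rep("hinge ws %.4f"%r,w)
w,r=two(cw,(255,106),c,ft(193,512)); rep("hinge wt %.4f"%r,w)
for z in (.226,.236): rep("jawmid top z%.3f"%z,plane(c,*ft(214,84),z))
for z in (.236,): rep("endmid top z%.3f"%z,plane(c,*ft(217,61),z))
print("egg now", plane(c,240.57,188.82,.075))
E
```

```text
Rend 0.0003 [ 0.6429 -0.3022  0.2312] level frame [122.1226 -30.104   28.9475]
Lend 0.0005 [ 0.6511 -0.2426  0.2292] level frame [121.8258  30.0874  26.9147]
hinge 0.0025 [ 0.4447 -0.2429  0.2374] level frame [-82.4591   0.5437  35.1038]
Rjawtip 0.0016 [ 0.6519 -0.2969  0.2274] level frame [130.296  -23.5576  25.1629]
Ljawtip 0.0005 [ 0.6578 -0.252   0.2282] level frame [129.8474  21.7948  25.9801]
hinge ws 0.0032 [ 0.445  -0.2433  0.237 ] level frame [-82.1288   0.2295  34.6852]
hinge wt 0.0004 [ 0.4461 -0.2444  0.2352] level frame [-80.8432  -0.6902  32.9176]
jawmid top z0.226 [ 0.6377 -0.2718  0.226 ] level frame [112.6755  -0.6663  23.7309]
jawmid top z0.236 [ 0.6345 -0.2681  0.236 ] level frame [109.0104   2.5626  33.7309]
endmid top z0.236 [ 0.6451 -0.27    0.236 ] level frame [119.806    2.0891  33.7309]
egg now [0.5762 0.0851 0.075 ]
```

Emit:
arm_command:
  motion:
    - [[0.1,-0.006,0,0.02,0],[0.1,-0.012,0,0.035,0],[0.1,-0.015,0,0.045,0],[0.1,-0.015,0,0.05,0],[0.1,-0.015,0,0.05,0],[0.1,-0.015,0,0.05,0],[0.1,-0.015,0,0.05,0],[0.1,-0.015,0,0.05,0],[0.1,-0.015,0,0.05,0],[0.1,-0.015,0,0.05,0],[0.1,-0.015,0,0.05,0],[0.1,-0.012,0,0.04,0],[0.1,-0.01,0,0.03,0],[0.1,0,0,0.01,0],[0.1,0,0,0,0],[0.1,0,0,0,0]]

```text
t: 20.5
position: [0.4734, 0.0643, 0.1997]
tcp_rot: [-1.56, -0.038, -0.138]
contact_force: [0.4, -0.1, -1.5]
grip_width: 0.45
```

```bash
python3 - <<'E'
from bench import manip
from h import *
s=manip.state(); print(s["position"],s["tcp_rot"],s["contact_force"],s["grip_width"])
delta(s,[.4662,.1012,.15],TH)
p,d=manip.read_camera("wrist"); cv2.imwrite("pics/w17.png",p[:,:,::-1])
p,d=manip.read_camera("side"); cv2.imwrite("pics/s17.png",p[:,:,::-1])
E
```

```text
[0.47335462 0.06433169 0.19969289] [-1.55991709 -0.03759382 -0.13841883] [ 0.44215811 -0.11641456 -1.52652517] 0.4499480705723382
shift mm [-14.   49.6  35. ] shares [-0.0281  0.0992  0.07  ] turn share 0.0027
```

View pics/w17.png

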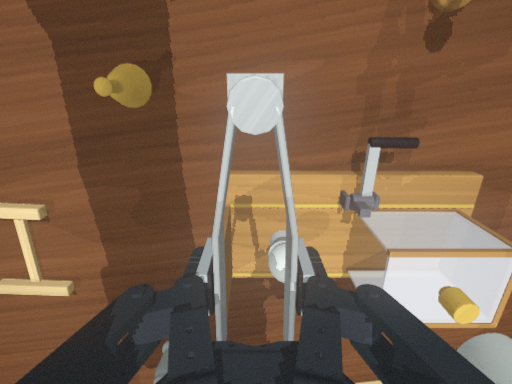

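View pics/s17.png

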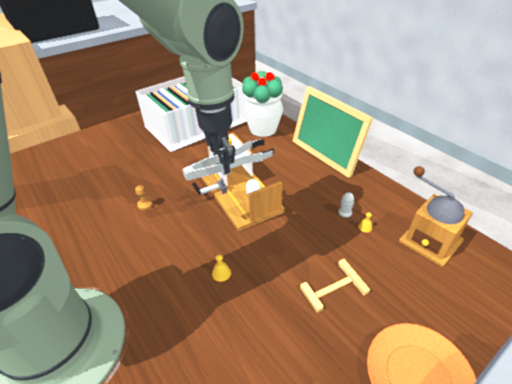

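Emit:
arm_command:
  motion:
    - [[0.1,-0.01,0,0.025,0.003],[0.1,-0.01,0.01,0.025,0],[0.1,-0.008,0.02,0.02,0],[0.1,0,0.01,0,0],[0.1,0,0,0,0],[0.1,0,0,0,0]]

```text
t: 21.2
position: [0.466, 0.0976, 0.178]
tcp_rot: [-1.561, -0.038, -0.152]
contact_force: [-0.8, 0.4, -0.8]
grip_width: 0.45
```

```bash
python3 - <<'E'
from bench import manip
from h import *
s=manip.state(); print(s["position"],s["tcp_rot"],s["contact_force"],s["grip_width"])
delta(s,[.4662,.1012,.12],TH)
for n in ("wrist","side","top"):
    p,d=manip.read_camera(n); cv2.imwrite(f"pics/{n}18.png",p[:,:,::-1]); np.save(f"pics/{n}18d.npy",d)
    if n=="side": cv2.imwrite("pics/s18c.png",cv2.resize(p[120:235,170:300,::-1],None,fx=5,fy=5,interpolation=cv2.INTER_CUBIC))
    if n=="top": cv2.imwrite("pics/t18c.png",cv2.resize(p[140:260,180:290,::-1],None,fx=5,fy=4.8,interpolation=cv2.INTER_CUBIC))
E
```

```text
[0.46598791 0.09764922 0.17800857] [-1.56095274 -0.0375719  -0.15205291] [-0.83580317  0.3653208  -0.84393185] 0.45049091555149334
shift mm [-2.5 58.   3. ] shares [-0.005   0.116   0.0059] turn share -0.0038
```

View pics/s18c.png

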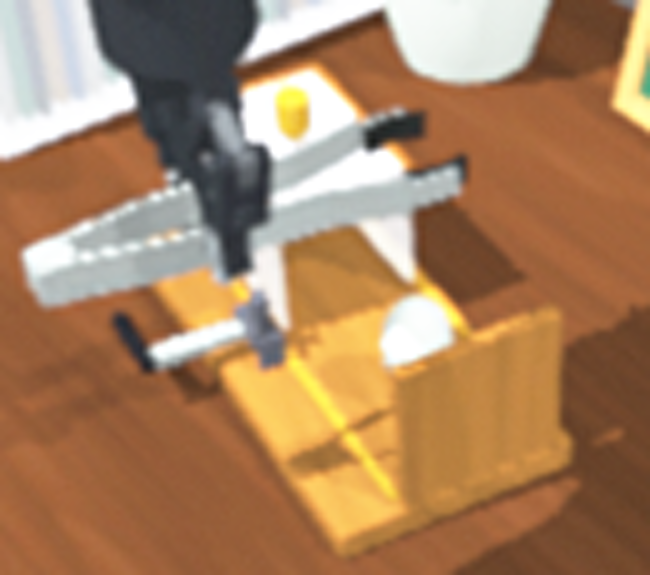

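View pics/t18c.png

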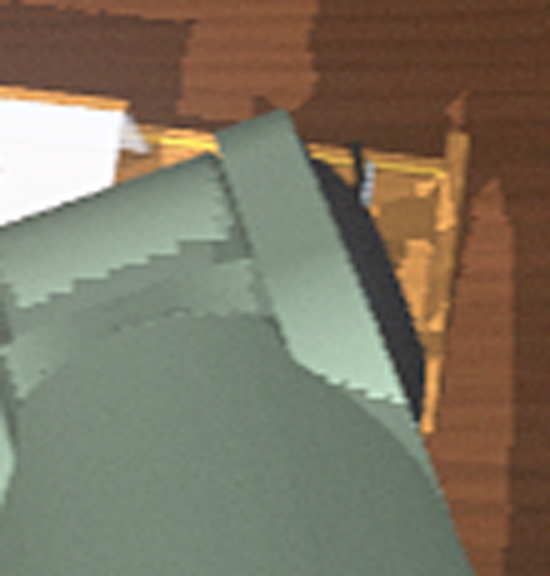

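View pics/wrist18.png

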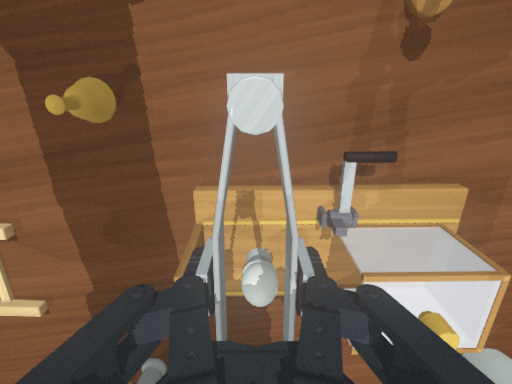

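```bash
python3 - <<'E'
from bench import manip
from h import *
np.set_printoptions(precision=4,suppress=True)
p=cv2.imread("pics/wrist18.png"); h=cv2.cvtColor(p,cv2.COLOR_BGR2HSV)
m=cv2.inRange(h,(0,0,110),(180,50,255)); k=np.zeros_like(m);k[262:312,238:282]=m[262:312,238:282]
n,l,s,ce=cv2.connectedComponentsWithStats(k);i=1+s[1:,4].argmax();print(s[i],ce[i])
c=manip.camera_params("wrist"); st=manip.state(); Y=Ro.from_euler("z",st["tcp_rot"][2]).as_matrix()
for v in (280,285):
    w=plane(c,ce[i][0],v,.072); print(w,(w-st["position"])@Y*1000)
for x in (105,113): print("jaw point",st["position"]+Y@np.array([x/1000,0,.017]))
cs=manip.camera_params("side")
f=lambda x,y:(170+(x+.5)/5-.5,120+(y+.5)/5-.5)
# jaw tips side view
for n,q,z in (("near jaw tip",(465,162),.205),("far",(423,118),.205)):
    w=plane(cs,*f(*q),z);print(n,w,(w-st["position"])@Y*1000)
q=f(417,330); print("egg side", q, plane(cs,*q,.075))
E
```

```text
[ 241  262   37   45 1376] [259.1824 282.9353]
[0.5732 0.0867 0.072 ] [ 107.503     5.2688 -106.3159]
[0.5796 0.0857 0.072 ] [ 114.0496    5.3038 -106.3159]
jaw point [0.5699 0.0819 0.1953]
jaw point [0.5778 0.0806 0.1953]
near jaw tip [0.5876 0.0504 0.205 ] [127.3219 -28.3876  26.6841]
far [0.5949 0.0955 0.205 ] [127.6246  17.2622  26.6841]
egg side (253.0, 185.6) [0.5773 0.0836 0.075 ]
```

Emit:
arm_command:
  motion:
    - [[0.1,-0.002,0.01,0.008,-0.004],[0.1,-0.002,0.03,0.004,0],[0.1,-0.001,0.03,0,0],[0.1,0,0.02,0,0],[0.1,0,0.01,0,0],[0.1,0,0,0,0],[0.1,0,0,0,0]]

```text
t: 22.05
position: [0.4676, 0.1051, 0.1268]
tcp_rot: [-1.56, -0.04, -0.143]
contact_force: [0.6, -0.9, -0.7]
grip_width: 0.455
```

```bash
cat > look.py <<'E'
from bench import manip
from h import *
import sys
np.set_printoptions(precision=4,suppress=True)
t=sys.argv[1]
s=manip.state(); print(s["position"],s["tcp_rot"],s["contact_force"],s["grip_width"])
Y=Ro.from_euler("z",s["tcp_rot"][2]).as_matrix()
print("jaw",s["position"]+Y@np.array([.113,0,.017]))
delta(s,[.4662,.1020,.052],TH)
c=manip.camera_params("wrist")
p,d=manip.read_camera("wrist"); cv2.imwrite(f"pics/w{t}.png",p[:,:,::-1])
h=cv2.cvtColor(p,cv2.COLOR_RGB2HSV)
m=cv2.inRange(h,(0,0,110),(180,50,255)); k=np.zeros_like(m);k[240:335,226:290]=m[240:335,226:290]
n,l,st,ce=cv2.connectedComponentsWithStats(k);i=1+st[1:,4].argmax();print(st[i],ce[i])
w=plane(c,*ce[i],.074); print("egg",w,(w-s["position"])@Y*1000)
p,d=manip.read_camera("side"); cv2.imwrite(f"pics/s{t}.png",cv2.resize(p[110:235,170:300,::-1],None,fx=4.7,fy=4.7,interpolation=cv2.INTER_CUBIC))
E
python3 look.py 19
```

```text
[0.4676 0.1051 0.1268] [-1.5597 -0.0404 -0.1426] [ 0.6111 -0.9449 -0.699 ] 0.4553481364632696
jaw [0.5794 0.089  0.1438]
shift mm [-3.9 74.7 -4.1] shares [-0.0079  0.1493 -0.0081] turn share 0.0007
[ 230  274   43   61 2134] [250.9986 307.6926]
egg [0.5606 0.0885 0.074 ] [ 94.4765  -3.1747 -52.792 ]
```

View pics/w19.png

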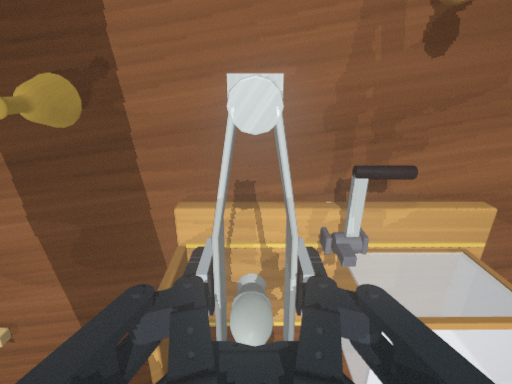

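View pics/s19.png

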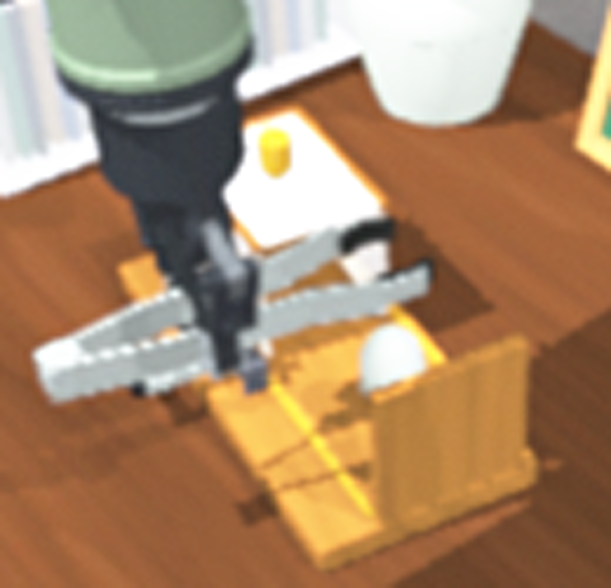

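Emit:
arm_command:
  motion:
    - [[0.1,-0.003,0.01,-0.005,0],[0.1,-0.002,0.02,-0.002,0],[0.1,0,0.016,0,0],[0.1,0,0.01,0,0],[0.1,0,0,0,0],[0.1,0,0,0,0]]

```text
t: 22.75
position: [0.4658, 0.1018, 0.0967]
tcp_rot: [-1.559, -0.041, -0.143]
contact_force: [-0.2, -0.1, -0.4]
grip_width: 0.453
```

```bash
python3 look.py 20
```

```text
[0.4658 0.1018 0.0967] [-1.5592 -0.0413 -0.1429] [-0.1723 -0.1266 -0.4399] 0.45280136941794147
jaw [0.5777 0.0857 0.1137]
shift mm [-1.5 44.7 -0.3] shares [-0.003   0.0893 -0.0006] turn share 0.0005
[ 233  295   44   40 1302] [254.7573 316.9992]
egg [0.5398 0.091  0.074 ] [ 74.7893  -0.2316 -22.6767]
```

View pics/w20.png

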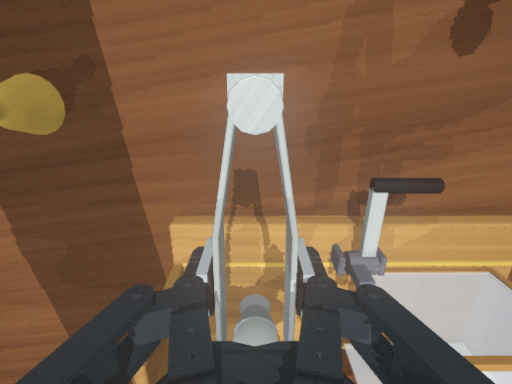

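View pics/s20.png

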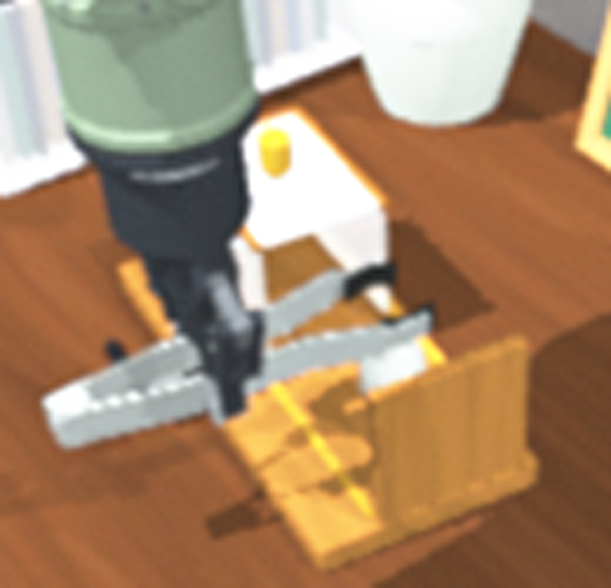

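Emit:
arm_command:
  motion:
    - [[0.1,-0.001,0.014,0,0],[0.1,-0.001,0.02,0,0],[0.1,-0.001,0.02,0,0],[0.1,0,0.016,0,0],[0.1,0,0.01,0,0],[0.1,0,0,0,0],[0.1,0,0,0,0]]

```text
t: 23.55
position: [0.4662, 0.1025, 0.053]
tcp_rot: [-1.559, -0.041, -0.143]
contact_force: [0.1, 0.8, -1.4]
grip_width: 0.452
```

```bash
python3 look.py 21
```

```text
[0.4662 0.1025 0.053 ] [-1.5591 -0.0415 -0.1427] [ 0.1276  0.7685 -1.4181] 0.45178499951802853
jaw [0.578  0.0864 0.07  ]
shift mm [ 0.1  1.  -0.5] shares [ 0.0001  0.002  -0.0009] turn share 0.0006
[283 240   7  95 522] [286.6916 290.7261]
egg [0.4812 0.1164 0.074 ] [12.8832 15.9422 21.0046]
```

View pics/w21.png

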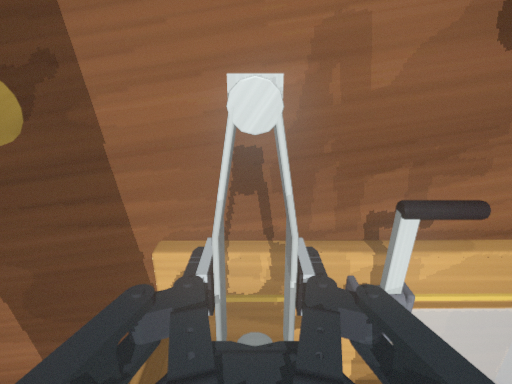

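View pics/s21.png

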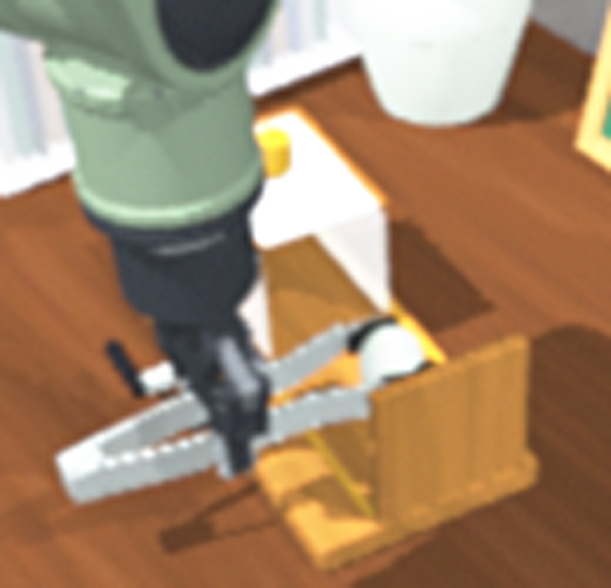

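Emit:
arm_command:
  motion:
    - [[0.16,0,0,0,0],[0.22,0,0,0,0],[0.28,0,0,0,0],[0.34,0,0,0,0],[0.4,0,0,0,0],[0.5,0,0,0,0],[0.5,0,0,0,0],[0.5,0,0,0,0]]

```text
t: 24.45
position: [0.4666, 0.1027, 0.0542]
tcp_rot: [-1.558, -0.043, -0.143]
contact_force: [-0.9, 0.9, -2.7]
grip_width: 0.402
```

```bash
python3 look.py 22
```

```text
[0.4666 0.1027 0.0542] [-1.5582 -0.043  -0.1427] [-0.9303  0.9066 -2.6948] 0.4023499016737332
jaw [0.5784 0.0866 0.0712]
shift mm [-0.4  2.1 -0.7] shares [-0.0007  0.0043 -0.0015] turn share 0.0006
[279 240  11  95 829] [285.0483 290.801 ]
egg [0.4825 0.1158 0.074 ] [13.9268 15.2146 19.8413]
```

View pics/s22.png

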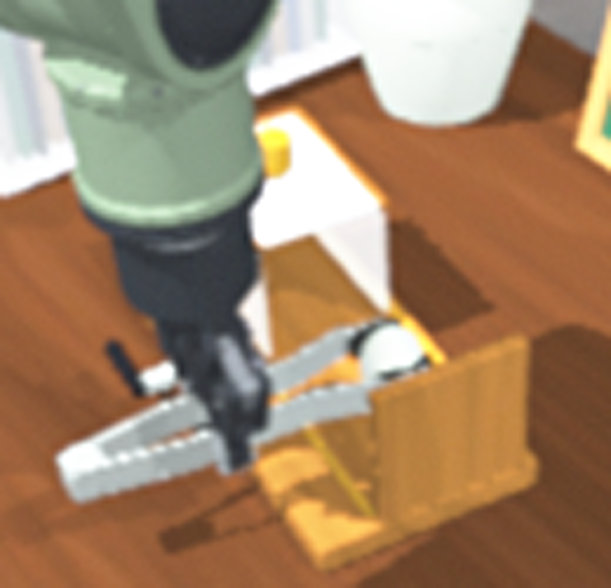

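View pics/w22.png

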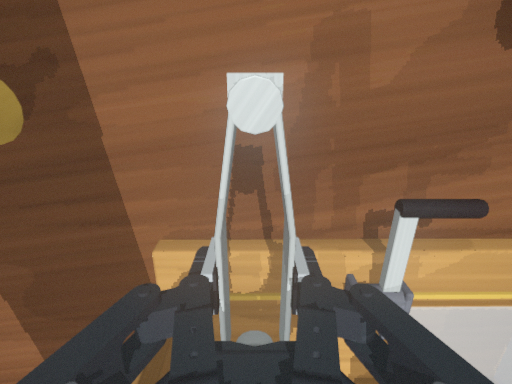

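Emit:
arm_command:
  motion:
    - [[0.8,0,0,0,0],[1,0,0,0,0],[1,0,0,0,0],[1,0,-0.01,0,0],[1,0,-0.016,0,0],[1,0,-0.016,0,0],[1,0,0,0,0],[1,0,0,0,0]]

```text
t: 25.35
position: [0.4658, 0.1025, 0.0776]
tcp_rot: [-1.558, -0.044, -0.143]
contact_force: [0.2, -0.6, -2.1]
grip_width: 0.396
```

```bash
python3 look.py 23
```

```text
[0.4658 0.1025 0.0776] [-1.5578 -0.0439 -0.1429] [ 0.1884 -0.6241 -2.0847] 0.39570746174845484
jaw [0.5777 0.0864 0.0946]
shift mm [-0.7 25.6 -0.8] shares [-0.0014  0.0512 -0.0016] turn share 0.0005
[279 240  11  95 822] [285.0511 291.4976]
egg [0.503  0.1161 0.074 ] [34.8321 18.7025 -3.616 ]
```

View pics/s23.png

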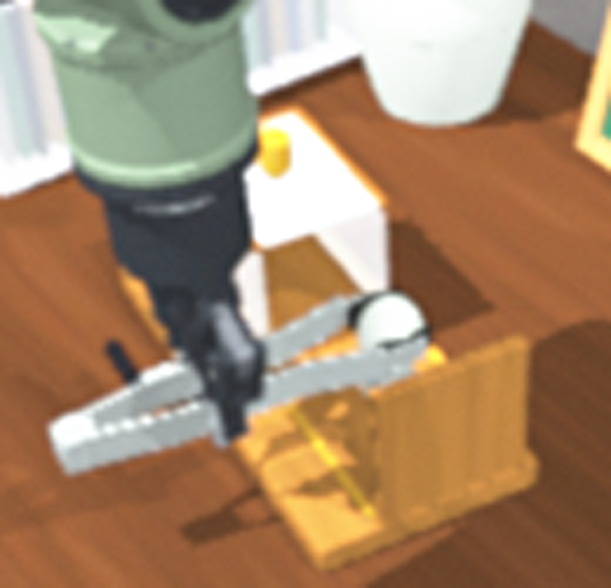

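The egg has come up with the jaws (about 390, 325) and sits firmly. I lift it the rest of the way, to roughly 10 cm.

Emit:
arm_command:
  motion:
    - [[1,0,-0.02,0,0],[1,0,-0.03,0,0],[1,0,-0.03,0,0],[1,0,-0.03,0,0],[1,0,-0.03,0,0],[1,0,-0.02,0,0],[1,0,-0.01,0,0],[1,0,0,0,0],[1,0,0,0,0],[1,0,0,0,0],[1,0,0,0,0]]

```text
t: 26.55
position: [0.4601, 0.1014, 0.1663]
tcp_rot: [-1.56, -0.04, -0.143]
contact_force: [0.3, -0.7, -2.0]
grip_width: 0.401
```

```bash
python3 look.py 24; python3 - <<'E'
from bench import manip
import cv2
from h import *
p,d=manip.read_camera("top"); cv2.imwrite("pics/t24.png",p[:,:,::-1]); print(manip.state()["qvel"].round(3))
cs=manip.camera_params("side"); p,d=manip.read_camera("side"); A=cloud(cs,d)
h=cv2.cvtColor(p,cv2.COLOR_RGB2HSV); m=cv2.inRange(h,(0,0,150),(180,40,255))>0
m&=(A[...,2]>.12)&(A[...,2]<.25)&(abs(A[...,0]-.578)<.03)&(abs(A[...,1]-.085)<.03)
print("white pts near jaws",m.sum(),A[m].mean(0),A[m].max(0))
E
```

```text
[0.4601 0.1014 0.1663] [-1.5599 -0.0397 -0.1428] [ 0.2596 -0.6945 -1.9923] 0.4007234161868819
jaw [0.572  0.0853 0.1833]
shift mm [  1.4 114.5   0.2] shares [0.0027 0.229  0.0005] turn share 0.0006
[ 239  258   34   42 1092] [255.3471 279.2344]
egg [0.555  0.0888 0.074 ] [ 95.6715   1.0838 -92.3427]
[-0.    -0.003  0.001 -0.001 -0.002  0.001  0.   ]
white pts near jaws 214 [0.56421671 0.07810637 0.19132005] [0.58941627 0.11309002 0.20679945]
```

View pics/s24.png

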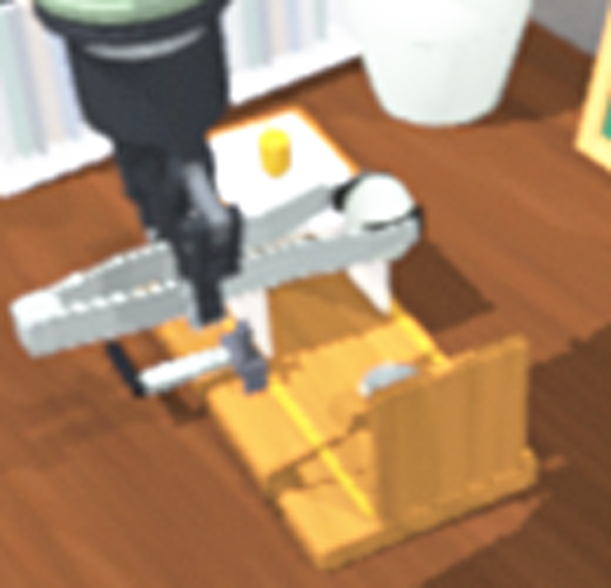

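View pics/t24.png

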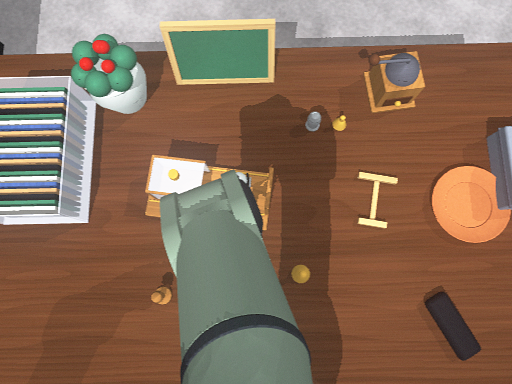

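```bash
python3 - <<'E'
from bench import manip
print(manip.sign_off()); s=manip.state(); print(s["t"],s["position"],s["grip_width"])
E
```

```text
the job is handed in; nothing more can be done
None
the job is handed in; nothing more can be done
```

The job is handed in at about 26.8 s of the 72 s. The lever is flipped, the cover is open, and the egg is held up in the tongs. No verdict came back.

- **Lever and cover:** I pushed the cam lever over and pressed it to its stop, where its handle lies level. The peak reading was about 43 N on the fingertips. I then pushed the cover open by its knob. The knob was measured at case y 74–79 mm, and full travel would put it at 78 mm.
- **Tongs:** On the first lift they pivoted about 40° in the light grip, with the hinge end down. I set them back on the rest and regripped about 14 mm nearer the hinge with more squeeze, and they stayed level.
- **Egg:** I lowered the jaws around the egg, closed them fully (34 mm opening) and lifted. The last view shows it firm between the jaws with its centre at about 0.18 m, roughly 11 cm above its start. It is clear of the cup and case, with the arm still. The gripper was never seen near the egg.
- **Bystanders:** The two bells, the shaker and the stamp look unmoved in the last top view, by eye rather than by measurement.
- **Disagreements:** The top and side cameras differed by up to about 5 mm in y, so I centred the jaws with the wrist camera. The tool ended tilted by about 0.04 rad, which had no visible effect on the hold.

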